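# Jog the bench mill with its bayonet lid

## Task

Ready the little bench mill for a slow jog: while its pot is still open, bring the speed lever back to the slow setting, the second tick from the left. Then fit the bayonet lid fully down into the pot and twist it clockwise (seen from above), against the switch spring, until its front ear stands over the tall rib half way to the spring catch; do not let it click into the catch. Finish while still holding the lid there with the gripper, for if let go it springs back, and leave everything else on the bench where it is.

Things in the scene. Friction and masses are not known exactly. Their poses are not given: they have to be found in the camera images.
- mill: grey bench mill, fixed to the bench, 50 mm high; origin on the bench under the pot's upright axis, z up, -x its front (to the robot), +y its left. Housing x -132 to 68, y -60 to 60 mm. Steel pot collar on top: outer radius 47, bore radius 41, top 96 mm above the bench; a shoulder of radius 56 mm runs round it 84 mm up. Lever at the front, spring catch at the left
- mill_seat (a point): on the pot's axis at the collar's top face, 96 mm up; axes as mill. Two inward flanges (inner radius 32 mm, 6 mm thick) narrow the mouth and leave two slots, 40 degrees wide, centred on -x and +x. The seated lid's rim lies on this face; then it turns clockwise seen from above (a stop blocks the other way)
- half_mark (a point): top of the tall rib on the shoulder, the half-way mark: 52.5 mm from the pot's axis, 38 degrees clockwise (from above) from the front slot (-x, marked by a short rib), 92 mm above the bench
- lid: loose bayonet lid, 130 g, stands on its plug. Origin under the plug's centre, z up, x along the grip bar. Plug radius 30, 18 mm long, chamfered; lugs at +x and -x out to 38 mm, 14 mm wide, 3 to 9 mm up. Rim radius 48, 18 to 26 mm up, an ear above each lug out to 53 mm. Alike after a half turn: goes in either way round. Enters when the bar is along the mill's x within 6 degrees, centred within 2 mm
- lid_bar (a point): middle of the lid's grip bar, 44 mm above the lid's origin, on its axis; the bar is 64 mm long along the lid's x, 16 mm wide, and spans 26 to 58 mm above the origin. When the lid is seated the lid's origin is 78 mm and this point 122 mm above the bench
- switch_ring (a joint): turn of the spring-loaded switch ring inside the collar, rad, 0 at rest, growing clockwise from above. The lid's lugs meet it after 14 degrees of twist and push it on: value = lid twist - 0.244. Its spring resists with 0.12 to 0.16 N m and turns a released lid back at once. At the half-way mark 0.42; the ear meets the catch at 0.79 and is caught from about 0.91 on
- speed_lever (a joint): speed lever on the mill's front, rad: 0 = hard over to the left (+y of the mill, first tick), 1.745 = hard over to the right (fifth tick). Ticks every 25 degrees: 0, 0.436, 0.873, 1.309, 1.745. Slow is the second tick from the left, 0.436. It stays where it is left (stiff, about 1 N at the knob)
- lever_knob (a point): centre of the lever's knob, a round knob 20 mm in diameter and 16 mm thick along the hinge axis, 70 mm from the hinge; the lever stands upright at 0.873 rad and leans up to 50 degrees to either side
- lever_hinge (a point): on the lever's hinge axis, which is level and runs along the mill's x; 106 mm in front of the pot's axis, 50 mm above the bench. The lever's round dial plate (radius 46 mm, 4 mm thick) stands upright 7 to 11 mm behind this point
- polish_tin: round tin of polish, 77 mm across, 34 mm high, green top; origin at the centre of its underside; leave it
- jar_3: glass jar of white powder with a brown lid, 62 mm across, 95 mm high, behind the mill; leave it
- diamond_pad: black diamond hand pad, 55 x 90 x 22 mm; leave it
- suction_dop: suction cup with an upright wooden handle, 52 mm across, 62 mm high; leave it
- glass_octagon: eight-sided teal glass block, 55 mm across, 42 mm high; leave it
- marker_2: white felt marker, 123 mm long, 20 mm thick, near the front edge; leave it
- catch_nose (a point): nose of the spring catch, 54 mm from the pot's axis, 66 degrees clockwise (from above) from the front slot, 100 mm up. Its dark block, 15 x 20 mm, stands on the collar's left side, up to 109 mm, out to radius 72 mm. A lid ear that passes the nose is caught: the lock click
Not all that is in view belongs to the job. What is shaped like the lid but blue is not meant.

How it is judged:
By the outcome, as a careful person would: the job done as asked, in the order asked, and still so for the second after the job is handed in, while the arm keeps its last pose, push and grip.
It also fails if it takes over 58 s, if anything falls off the work surface, if the arm or the gripper's body presses on something with over 40 N, if the wrist force passes 120 N, or if a joint passes its speed limit or range.

## Robot

A 7-joint arm with a two-finger parallel gripper is mounted at the origin on a cart in front of the work surface, level with it; the furniture and walls round the work are solid. World frame = base frame: x ahead of the robot, y to its left, z up, the work surface at z = 0. Lengths are in m, angles in rad, forces in N, time in s.
With the tool pointing down it reaches from about 0.4 to 0.85 m from the base axis. Payload 4.5 kg.
Tool frame: the origin (TCP) lies at the very end of the fingers, on their centre line; the grasp point (between the pads) lies 19 mm behind it (ctrl.grasp_offset is the distance from the TCP to the grasp point, in m); z points along the fingers, x is the direction in which the jaws open and shut, and the axes are right-handed (so a half turn about z gives the same grasp; the last joint's range is limited). The gripper opens to 88 mm and grips with 3 to 60 N. Pads are 18 mm wide; open, the fingers measure 123 mm over their backs; the gripper's body (75 mm by 187 mm) begins 45 mm behind the grasp point.
Start: joints at [1.175, 0.689, -0.195, 1.565, 0.157, 0.902, -0.215], TCP at [0.26, -0.568, 0.212] pointing down, gripper open.
Joint ranges: [-3.01, 3.01], [-0.46, 2.08], [-1.47, 1.51], [0.13, 2.56], [-1, 4.14], [0.04, 2.09], [-2.66, 2.66]. Speed limits (rad/s): [2.57, 2.57, 3.14, 3.14, 3.14, 3.14, 3.14].

## Interface

Orientations are given as a unit quaternion [w, x, y, z].
In Python, from plant import ctrl gives the robot as it stands. The module is installed in compiled form; this text tells all that it offers.
- The arm moves only by the tool send_rows, never from a script. Its argument "steps" is one flat list of numbers, 5 for each row, row after row: the shift along the world's x, y, z in cm, then the turn about the world's z in rad, then the closure, from 0 (fully open) to 1 (shut). In form: [tx, ty, tz, yaw, gripper, tx, ty, tz, yaw, gripper, ...]. A call has 1 to 5 rows; each row shifts and turns the commanded pose from where the row before left it; what a row does not reach is not made up. A row lasts 1/8 s, in which the tool goes at most 62.5 mm and 10.7 degrees, less where a joint would pass 70% of its speed; a pose out of reach is approached as far as the arm can. A call with a gripper value outside its range is refused whole. The fingers move at their own pace and stop on an object; "newtons" is the grip in N (left out, the last holds). Time passes only in rows, so rows that do not move let the fingers close. It gives the time, the measured TCP pose, the force and the opening at its end, in the units of the state.
- ctrl.sense(): the state, without advancing time (a new reading comes with each control period).
- ctrl.read_camera(name): name is "side" or "top" or "wrist"; returns the picture (420x560x3 uint8, red, green, blue); there is no depth.
- ctrl.get_calibration(name): a dict with "K" (3x3 intrinsics, pixels), "view" (4x4, takes a point from world to camera coordinates). Camera axes: x right, y up, looking along -z (the intrinsics and any distortion apply to the point x, -y, -z); pixel columns grow to the right and rows downward; lengths in m; the calibration is good to about 2 mm. The wrist camera is an equidistant fisheye: a pixel r from the principal point sees the ray r / f radians off the axis. A picture is of the moment at which its call begins: read the wrist's pose just before it. get_calibration takes no time and is no camera call; for the wrist camera it gives the pose at the moment of the call.
- ctrl.sign_off(): hands the job in, once; it reports no verdict.
Trained networks look in the newest picture that a camera, given by its name, has taken for a name from the list of things; names that differ only in an ending like _2 or _b are one class to them, and where a whole thing is asked for, a point or a joint stands for the part that bears it (a point fixed in the world has none). Each returns a list of dicts, best first, with "score" (0 to 1); they miss things now and then, are a little off and sometimes report something else, mostly with a low value. They report only what shows in the picture. A call takes as long as a camera call. They do not tell look-alikes from the thing itself.
- ctrl.recognise(query, camera): "xyz" ([x, y, z] in m, in the coordinates of the camera as it stood for that picture, good to about 4 mm: the middle of the surface that is visible of it).
- ctrl.regions_of(query, camera): "mask" (420x560 bool, what is visible of it).
- ctrl.mark_of(query, camera): "xyz" ([x, y, z] in m, in the coordinates of the camera as it stood for that picture, good to about 4 mm: a listed point, or the origin of a listed thing).
The state is a dict: "t": time; "joint_positions": joint angles; "dq": joint speeds; "joint_efforts": joint torques, N m; "eef_pos": TCP position; "tool_rot": TCP orientation; "wrist_force": force on the tool from outside, world axes, zero at the start; "wrist_torque": the same for the moment, N m; "gripper_width": opening from 0.0 (shut) to 1.0 (fully open).
Only numpy, scipy, OpenCV 4.12 (cv2) and the standard library are available. Lean on these libraries where they do the work, as an engineer would, in place of code of your own. Each camera call takes 0.05 s, during which the arm holds its last target.

## Working session

There is one attempt and no reset: what is moved stays moved. The work goes in short steps, Python scripts to look and compute and a tool call to move; the robot and the scene stay as the last step left them, time stands still between calls to the robot, and variables do not carry over. Pictures are saved under pics/ and viewed, and the job is handed in when it is done.

Besides the shell and the picture viewer there is one more tool, called after "Request:" as a command line: name --argument value ..., lists and objects as JSON in quotes. send_rows: Moves the arm, as the interface text tells. Its arguments: {"type":"object","properties":{"steps":{"type":"array"},"newtons":{"type":"number"}},"required":["steps"]}

```bash
mkdir -p pics
cat > h.py <<'E'
import numpy as np, cv2
from plant import ctrl
def snap(c,fn):
    im=ctrl.read_camera(c); cv2.imwrite('pics/'+fn,cv2.cvtColor(im,cv2.COLOR_RGB2BGR)); return im
def w(c,p):
    V=np.array(ctrl.get_calibration(c)["view"]); return (np.linalg.inv(V)@np.r_[p,1])[:3]
E
python3 - <<'E'
from h import *
s=ctrl.sense(); print(s)
for c in ["side","top","wrist"]:
    snap(c,c+"1.png"); k=ctrl.get_calibration(c); print(c,np.round(k["K"],1).tolist(),np.round(k["view"],3).tolist(),[q for q in k])
E
```

```text
{'t': 0.0, 'joint_positions': array([ 1.17479331,  0.68999458, -0.19450848,  1.56635401,  0.15726007,
        0.90248193, -0.2150484 ]), 'dq': array([-0.00134448, -0.00101859, -0.00284823, -0.00025112,  0.00051977,
        0.00169013,  0.00150135]), 'joint_efforts': array([ 2.70157607e-04, -5.27549815e+01, -1.26691595e+00, -1.53426558e+01,
       -5.27223281e-02,  6.48398098e-03,  1.66529562e-04]), 'eef_pos': array([ 0.26010499, -0.56754865,  0.21110065]), 'tool_rot': array([-4.55308266e-04,  8.41661715e-01, -5.40004352e-01, -8.05875139e-04]), 'wrist_force': array([0.9234851 , 0.08594396, 0.73890272]), 'wrist_torque': array([-0.03182715,  0.01507145,  0.04494872]), 'gripper_width': 0.9980121956407942}
side [[454.9, 0.0, 270.9], [0.0, 454.9, 205.8], [0.0, 0.0, 1.0]] [[-0.969, -0.248, -0.01, 0.55], [0.153, -0.626, 0.765, -0.135], [-0.196, 0.739, 0.644, -1.435], [0.0, 0.0, 0.0, 1.0]] ['K', 'view']
top [[519.0, 0.0, 270.9], [0.0, 519.0, 210.4], [0.0, 0.0, 1.0]] [[-0.026, -0.999, -0.025, 0.065], [0.989, -0.03, 0.143, -0.575], [-0.144, -0.021, 0.989, -1.372], [0.0, 0.0, 0.0, 1.0]] ['K', 'view']
wrist [[325.2, 0.0, 275.3], [0.0, 325.2, 209.4], [0.0, 0.0, 1.0]] [[0.416, -0.909, -0.002, -0.625], [0.868, 0.398, -0.297, 0.041], [0.271, 0.122, 0.955, -0.391], [0.0, 0.0, 0.0, 1.0]] ['K', 'view']
```

View pics/top1.png

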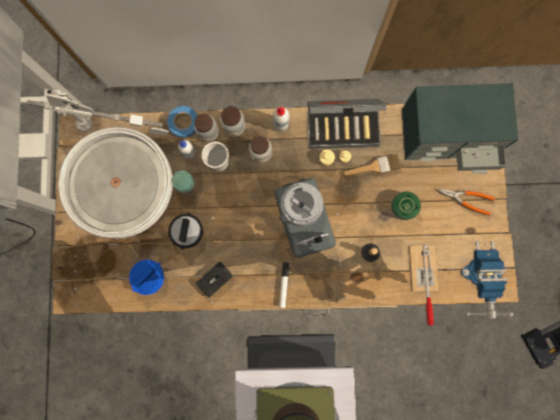

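View pics/side1.png

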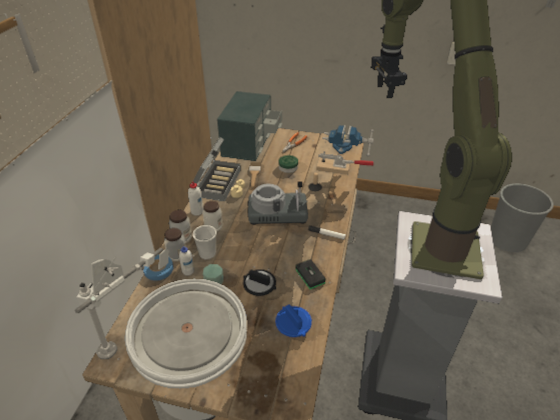

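Run:
```python
from h import *
for c in ["top","side"]:
    for q in ["lid","lid_bar","mill","mill_seat","half_mark","catch_nose","lever_knob","lever_hinge"]:
        print(c,q,[(round(d["score"],2),np.round(w(c,d["xyz"]),4).tolist()) for d in ctrl.mark_of(q,c)][:3])
print(ctrl.sense()["t"])
```

```text
top lid [(0.97, [0.5318, 0.2846, -0.0007]), (0.8, [0.407, 0.391, 0.0048])]
top lid_bar [(0.86, [0.4012, 0.3969, 0.0438]), (0.69, [0.5322, 0.2877, 0.0435]), (0.19, [0.5385, -0.0142, 0.0889])]
top mill [(0.93, [0.5856, -0.0383, -0.0034])]
top mill_seat [(0.75, [0.5853, -0.03, 0.0986])]
top half_mark [(0.77, [0.5364, -0.0116, 0.0914])]
top catch_nose []
top lever_knob [(0.52, [0.4906, -0.0728, 0.1215])]
top lever_hinge [(0.91, [0.4878, -0.0612, 0.054]), (0.44, [0.4557, -0.2234, 0.0046])]
side lid [(0.96, [0.4048, 0.394, 0.0007]), (0.65, [0.5266, 0.288, 0.0061])]
side lid_bar [(0.94, [0.53, 0.2838, 0.0424]), (0.88, [0.4086, 0.3983, 0.0462])]
side mill [(0.58, [0.5836, -0.0289, -0.0028])]
side mill_seat [(0.74, [0.5824, -0.0386, 0.0905])]
side half_mark [(0.78, [0.5357, -0.0151, 0.0924]), (0.61, [0.5834, -0.0287, -0.0015])]
side catch_nose [(0.6, [0.5845, -0.0294, -0.0004])]
side lever_knob [(0.56, [0.4806, -0.07, 0.1211])]
side lever_hinge [(0.92, [0.4822, -0.061, 0.0494])]
0.95
```

Run:
```python
import cv2,numpy as np
im=cv2.imread('pics/top1.png')
a=cv2.resize(im[170:265,260:355],(600,600),interpolation=3); b=cv2.resize(im[200:300,120:240][:, :],(720,600),interpolation=3)
cv2.imwrite('pics/c_mill.png',a);cv2.imwrite('pics/c_lid.png',b)
im=cv2.imread('pics/side1.png'); cv2.imwrite('pics/c_mills.png',cv2.resize(im[165:245,230:330],(800,600*800//750*0+600),interpolation=3))
```

```text
(no output)
```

View pics/c_mill.png

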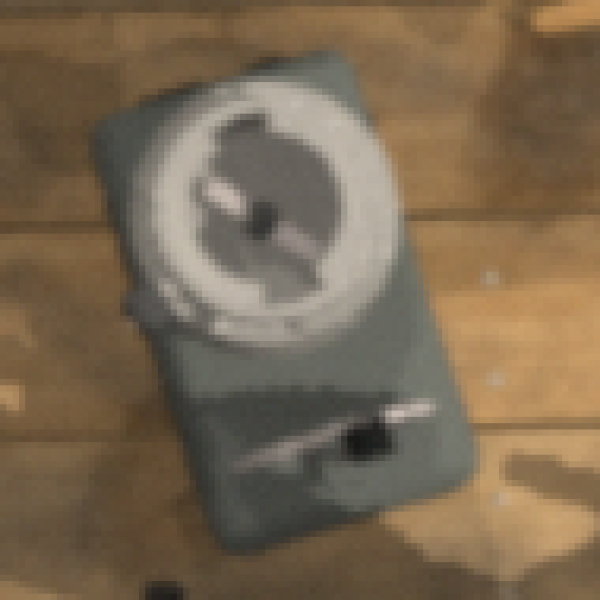

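View pics/c_lid.png

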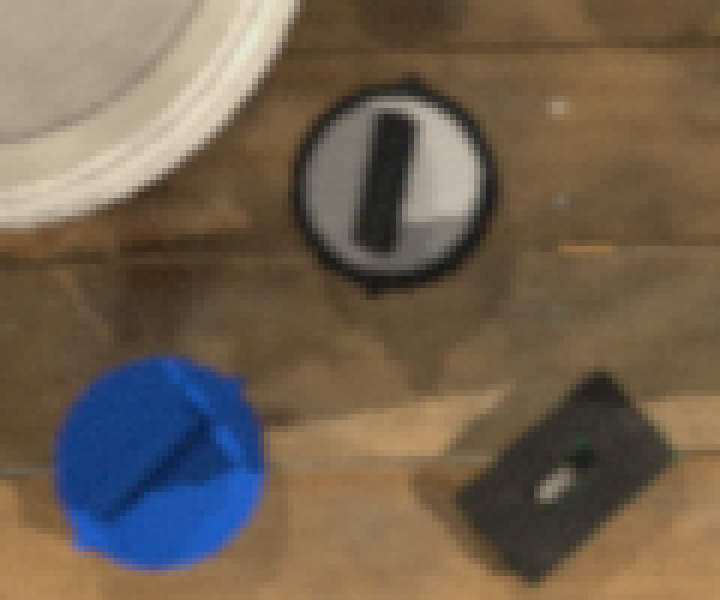

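View pics/c_mills.png

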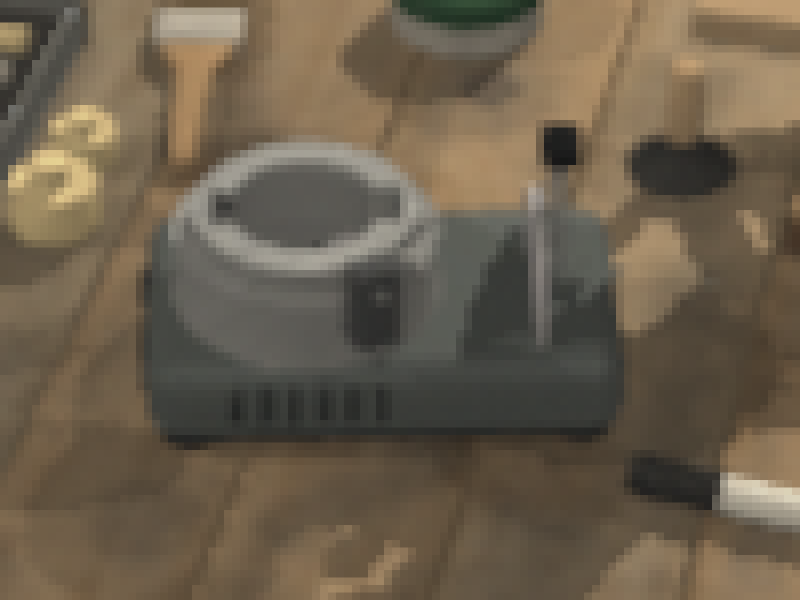

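View pics/wrist1.png

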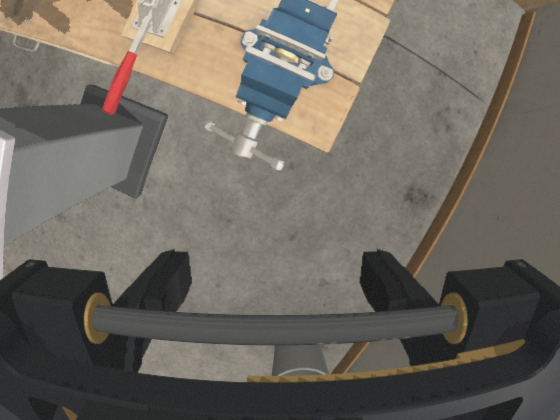

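Run:
```python
from h import *
V=np.array(ctrl.get_calibration("wrist")["view"]); c=np.linalg.inv(V)[:3,3]; s=ctrl.sense()
d=c-s["eef_pos"]; a=2*np.arctan2(-.54,.8417); x=np.array([np.cos(a),np.sin(a)]); y=np.array([-x[1],x[0]])
print(c,d[:2]@x,d[:2]@y,d[2])
for c in ["top","side"]:
    for q in ["polish_tin","jar_3","suction_dop","marker_2","diamond_pad","glass_octagon"]:
        print(c,q,[(round(d["score"],2),np.round(w(c,d["xyz"]),3).tolist()) for d in ctrl.mark_of(q,c)][:2])
```

```text
[ 0.33072371 -0.53654589  0.38457849] 0.0005619125063084026 0.07705837362661352 0.17265719884417968
top polish_tin [(0.88, [0.582, -0.324, 0.003])]
top jar_3 [(0.98, [0.745, 0.073, -0.001]), (0.74, [0.488, -0.061, 0.054])]
top suction_dop [(0.85, [0.456, -0.222, 0.002])]
top marker_2 [(0.6, [0.378, 0.021, -0.001])]
top diamond_pad [(0.84, [0.391, 0.209, -0.0]), (0.63, [0.745, 0.071, -0.002])]
top glass_octagon [(0.78, [0.668, 0.294, -0.004])]
side polish_tin [(0.54, [0.583, -0.317, 0.0]), (0.52, [0.53, 0.284, 0.046])]
side jar_3 [(0.78, [0.75, 0.076, -0.002]), (0.19, [0.374, 0.021, -0.002])]
side suction_dop [(0.66, [0.455, -0.22, -0.004])]
side marker_2 [(0.67, [0.371, 0.019, 0.001])]
side diamond_pad [(0.58, [0.393, 0.214, -0.005])]
side glass_octagon [(0.6, [0.671, 0.291, -0.005])]
```

Request:
send_rows --steps '[2.0,4.0,2.5,0,0,2.5,5,2,0,0,2.5,5,1.5,0,0,2.5,5,1,0,0,2.5,5,0.5,0,0]'

```text
t: 2.17
eef_pos: [0.3815, -0.3268, 0.2878]
tool_rot: [0.0, 0.842, -0.54, 0.001]
wrist_force: [0.2, -0.3, 0.1]
gripper_width: 0.999
```

Request:
send_rows --steps '[2.5,5,0,-0.05,0,2.5,5,0,-0.05,0,2,5,0,-0.04,0,1.5,5,0,-0.03,0,0,3,0,0,0]'

```text
t: 2.8
eef_pos: [0.4666, -0.0949, 0.2871]
tool_rot: [-0.001, 0.794, -0.608, 0.0]
wrist_force: [1.0, -0.3, -0.2]
gripper_width: 0.996
```

Run:
```python
from h import *
print(ctrl.sense()["eef_pos"])
np.save('Vw1.npy',ctrl.get_calibration("wrist")["view"])
snap("wrist","wrist2.png")
for q in ["mill","mill_seat","half_mark","catch_nose","lever_knob","lever_hinge","speed_lever"]:
    print(q,[(round(d["score"],2),np.round(w("wrist",d["xyz"]),4).tolist()) for d in ctrl.mark_of(q,"wrist")][:3])
```

```text
[ 0.46663977 -0.09487781  0.28713817]
mill [(0.85, [0.5817, -0.0338, 0.0023])]
mill_seat [(0.85, [0.5866, -0.0365, 0.0936]), (0.21, [0.485, -0.0726, 0.1171])]
half_mark [(0.8, [0.5362, -0.0221, 0.0928])]
catch_nose [(0.42, [0.5525, 0.0028, 0.0974])]
lever_knob [(0.59, [0.4818, -0.0791, 0.1185])]
lever_hinge [(0.7, [0.4806, -0.0664, 0.051]), (0.49, [0.5512, 0.0037, 0.1009])]Traceback (most recent call last):
  File "<stdin>", line 6, in <module>
ValueError: it knows: catch_nose, diamond_pad, glass_octagon, half_mark, jar, lever_hinge, lever_knob, lid, lid_bar, marker, mill, mill_seat, polish_tin, suction_dop
```

View pics/wrist2.png

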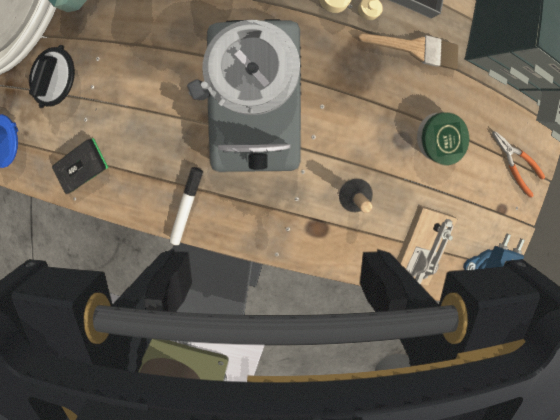

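```bash
cat >> h.py <<'E'
def proj(c,P,V=None):
    k=ctrl.get_calibration(c);K=np.array(k["K"]);V=np.array(k["view"]) if V is None else V
    P=np.atleast_2d(P); p=P@V[:3,:3].T+V[:3,3]; q=p*[1,-1,-1]
    if c!="wrist":
        u=q[:,:2]/q[:,2:]
    else:
        r=np.linalg.norm(q[:,:2],axis=1); u=q[:,:2]/r[:,None]*np.arctan2(r,q[:,2])[:,None]
    return u*[K[0,0],K[1,1]]+[K[0,2],K[1,2]]
def ray(c,uv,V=None):
    k=ctrl.get_calibration(c);K=np.array(k["K"]);V=np.array(k["view"]) if V is None else V
    a=(np.array(uv,float)-[K[0,2],K[1,2]])/K[0,0]
    if c=="wrist":
        t=np.linalg.norm(a); d=np.r_[a/t*np.sin(t),np.cos(t)]
    else: d=np.r_[a,1]
    d=V[:3,:3].T@(d*[1,-1,-1]); return np.linalg.inv(V)[:3,3],d
def atz(c,uv,z,V=None):
    o,d=ray(c,uv,V); return o+d*(z-o[2])/d[2]
def mill_pts(x,y,psi,th=None):
    t=np.linspace(0,2*np.pi,73); L={}
    circ=lambda r,z:np.c_[r*np.cos(t),r*np.sin(t),0*t+z]
    L['col']=circ(47,96);L['sh']=circ(56,84);L['fl']=circ(32,96)
    L['box']=np.array([[-132,-60,50],[68,-60,50],[68,60,50],[-132,60,50],[-132,-60,50]],float)
    L['box0']=np.array([[-132,-60,0],[68,-60,0],[68,60,0],[-132,60,0],[-132,-60,0]],float)
    a=np.radians(180-38); L['half']=np.array([[r*np.cos(a),r*np.sin(a),92] for r in(49,56)])
    a=np.radians(180); L['front']=np.array([[r*np.cos(a),r*np.sin(a),92] for r in(49,56)])
    if th is not None:
        b=th-.873; L['lev']=np.array([[-106,0,50],[-106,-70*np.sin(b),50+70*np.cos(b)]])
        L['kn']=np.c_[0*t-106,-70*np.sin(b)+10*np.cos(t),50+70*np.cos(b)+10*np.sin(t)]
    c,s=np.cos(psi),np.sin(psi)
    return {k:np.c_[x+(c*v[:,0]-s*v[:,1])/1e3,y+(s*v[:,0]+c*v[:,1])/1e3,v[:,2]/1e3] for k,v in L.items()}
def overlay(c,fn,out,L,box,f,V=None):
    im=cv2.imread('pics/'+fn); x0,y0,x1,y1=box
    im=cv2.resize(im[y0:y1,x0:x1],None,fx=f,fy=f,interpolation=3)
    cols=[(0,0,255),(0,255,0),(255,0,0),(0,255,255),(255,0,255),(255,255,0)]
    for i,(k,v) in enumerate(L.items()):
        u=(proj(c,v,V)-[x0,y0]+.5)*f-.5
        cv2.polylines(im,[np.round(u*8).astype(np.int32)],False,cols[i%6],1,cv2.LINE_AA,3)
    cv2.imwrite('pics/'+out,im)
E
cat > o1.py <<'E'
from h import *
import sys
x,y,p,th=map(float,sys.argv[1:5]);n=sys.argv[5]
L=mill_pts(x,y,np.radians(p),th)
overlay("wrist","wrist2.png",f"ow{n}.png",L,(180,10,320,185),3.4,np.load('Vw1.npy'))
overlay("top","top1.png",f"ot{n}.png",L,(265,170,345,265),6)
overlay("side","side1.png",f"os{n}.png",L,(235,170,325,235),8)
E
python3 o1.py .585 -.034 15.5 1.05 1
```

```text
(no output)
```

View pics/ow1.png

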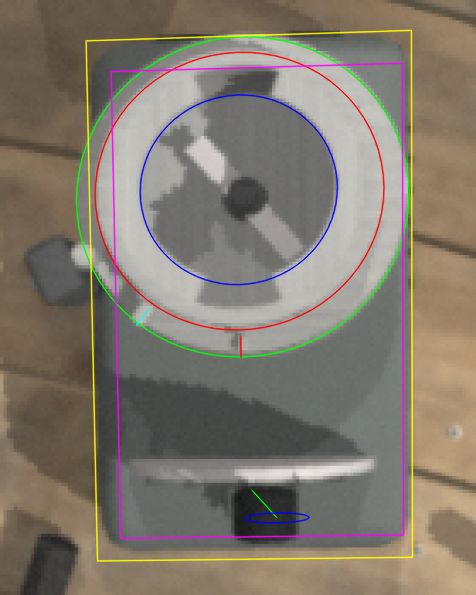

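View pics/ot1.png

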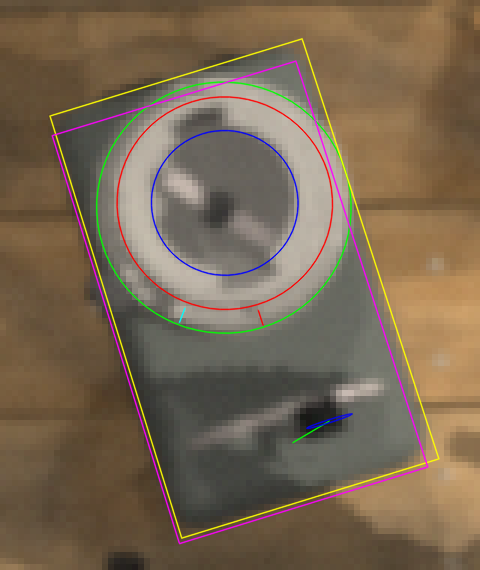

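View pics/os1.png

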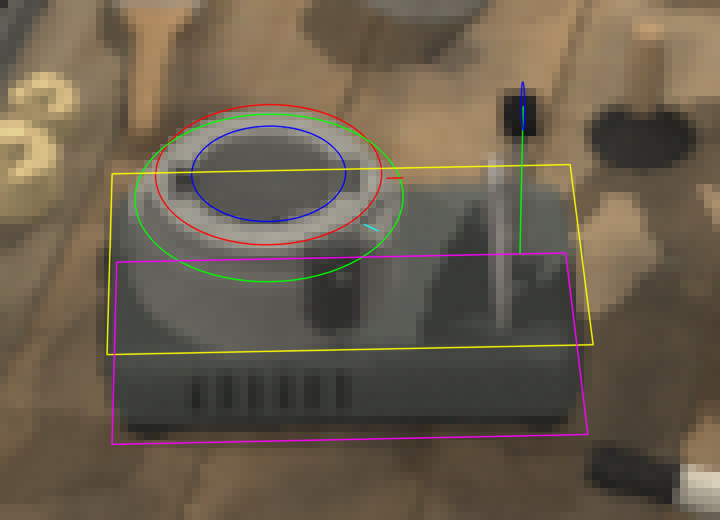

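Request:
send_rows --steps '[0.8,1.1,-4.5,0,0,0.8,1.1,-4.0,0,0.3,0,0,0,0,0.3,0,0,0,0,0.3]'

```text
t: 3.65
eef_pos: [0.4819, -0.0775, 0.203]
tool_rot: [-0.0, 0.792, -0.61, 0.001]
wrist_force: [0.1, -0.2, -0.9]
gripper_width: 0.703
```

Run:
```python
from h import *
print(ctrl.sense()["eef_pos"],ctrl.sense()["tool_rot"],ctrl.sense()["t"])
np.save('Vw2.npy',ctrl.get_calibration("wrist")["view"])
snap("wrist","wrist3.png")
for q in ["mill_seat","half_mark","catch_nose","lever_knob","lever_hinge"]:
    print(q,[(round(d["score"],2),np.round(w("wrist",d["xyz"]),4).tolist()) for d in ctrl.mark_of(q,"wrist")][:3])
L=mill_pts(.586,-.034,np.radians(15.5),1.0)
overlay("wrist","wrist3.png","ow3.png",L,(140,0,400,290),2.1,np.load('Vw2.npy'))
```

```text
[ 0.48187017 -0.07748575  0.20296569] [-3.31973044e-05  7.92185847e-01 -6.10279496e-01  7.21127476e-04] 3.65
mill_seat [(0.76, [0.5896, -0.0346, 0.0965])]
half_mark []
catch_nose [(0.55, [0.553, 0.0116, 0.1003])]
lever_knob [(0.61, [0.487, -0.0712, 0.1143])]
lever_hinge [(0.84, [0.4836, -0.0588, 0.0514])]
```

View pics/wrist3.png

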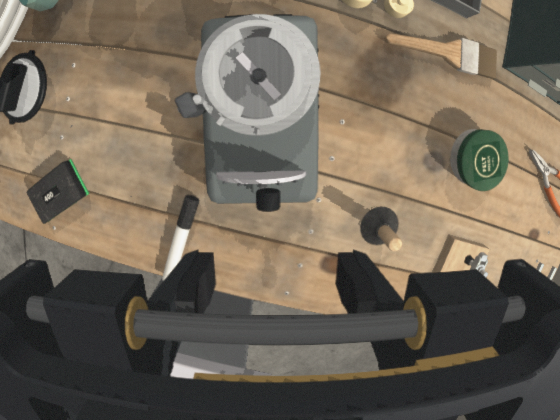

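View pics/ow3.png

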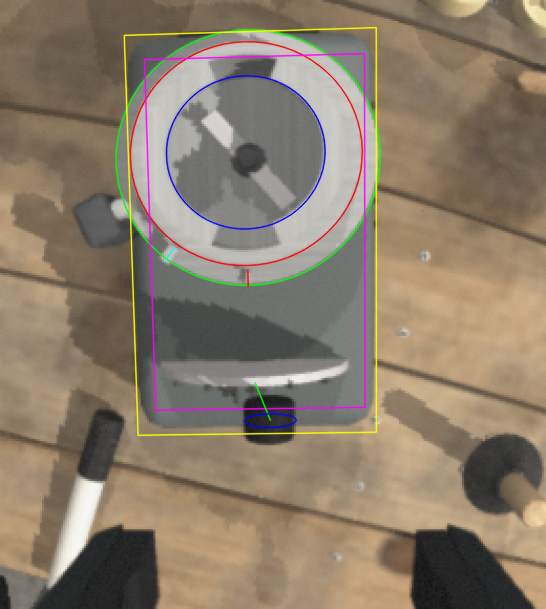

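Request:
send_rows --steps '[0.2,0.7,-5.0,0,0.4,0,0,-4.0,0,0.5,0,0,-0.7,0,0.5]' --newtons 8

```text
t: 4.32
eef_pos: [0.482, -0.0691, 0.1035]
tool_rot: [0.001, 0.793, -0.609, -0.002]
wrist_force: [-0.5, -0.4, 1.0]
gripper_width: 0.497
```

Run:
```python
from h import *
s=ctrl.sense();print(s["eef_pos"],s["gripper_width"],s["wrist_force"])
np.save('Vw3.npy',ctrl.get_calibration("wrist")["view"])
snap("wrist","wrist4.png")
L=mill_pts(.586,-.034,np.radians(14.8),1.0)
overlay("wrist","wrist4.png","ow4.png",L,(120,0,420,300),2,np.load('Vw3.npy'))
```

```text
[ 0.48201444 -0.06909601  0.10349373] 0.49730919786021627 [-0.54081109 -0.35369243  0.96069166]
```

View pics/ow4.png

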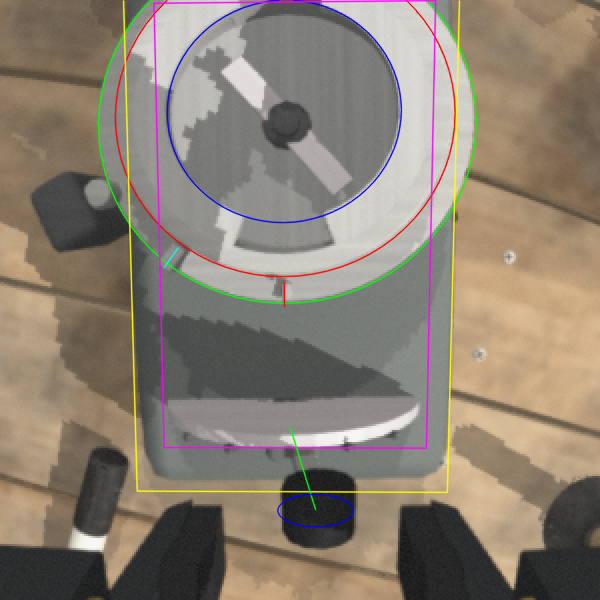

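Request:
send_rows --steps '[0.1,0,0.3,0,0.7,0,0,0,0,0.9,0,0,0,0,0.9,0,0,0,0,0.9]' --newtons 8

```text
t: 4.88
eef_pos: [0.4847, -0.0693, 0.1085]
tool_rot: [-0.0, 0.793, -0.61, 0.0]
wrist_force: [0.3, -0.1, -0.1]
gripper_width: 0.105
```

Run:
```python
from h import *
snap("wrist","wrist5.png")
L=mill_pts(.587,-.034,np.radians(14.8),1.0)
overlay("wrist","wrist5.png","ow5.png",L,(120,100,420,320),2.6)
snap("side","side5.png"); overlay("side","side5.png","os5.png",{},(235,150,325,235),8)
```

```text
(no output)
```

View pics/ow5.png

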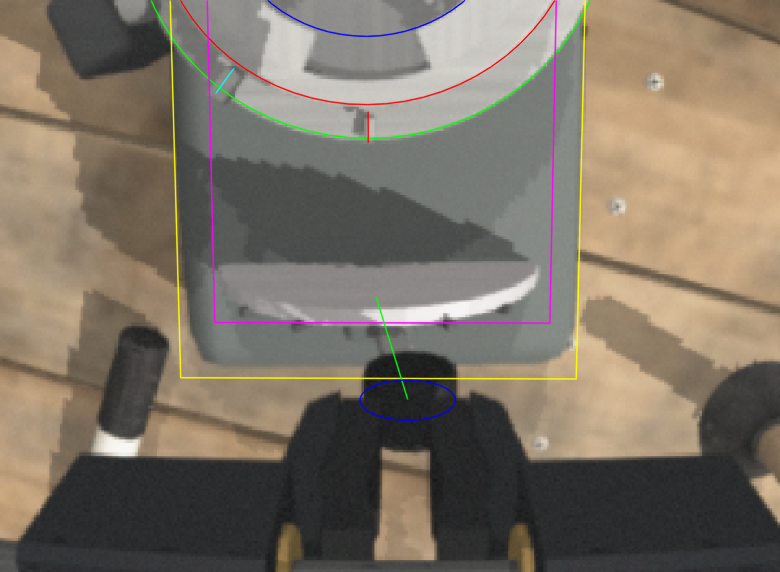

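View pics/os5.png

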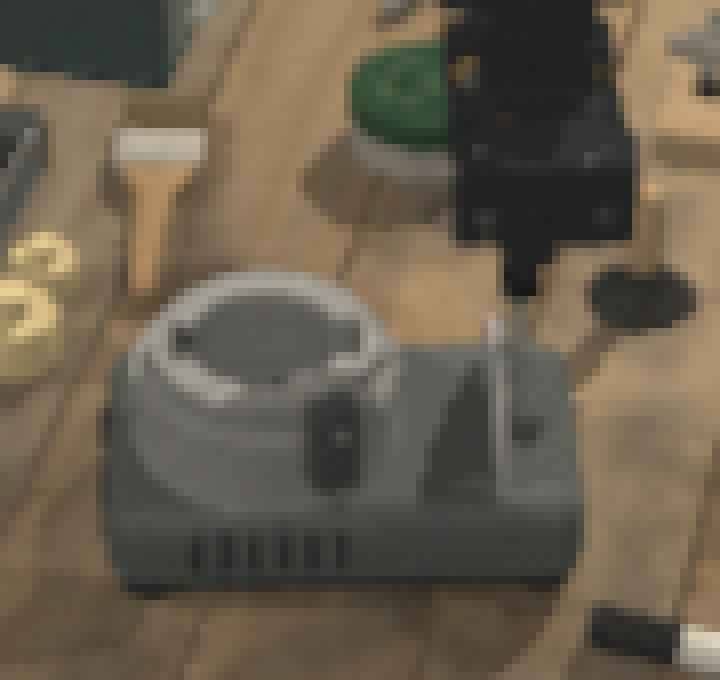

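Run:
```python
from h import *
s=ctrl.sense();p=s["eef_pos"];print(p, s["gripper_width"])
j=np.array([np.cos(np.radians(-75)),np.sin(np.radians(-75)),0]); f=np.array([np.cos(np.radians(15)),np.sin(np.radians(15)),0])
pts=[p,p+j*.0045,p-j*.0045,p+f*.009+j*.0045,p-f*.009+j*.0045,p+[0,0,.019]]
print((proj("wrist",pts)-[120,100])*2.6)
print((proj("side",pts)-[235,150])*8)
k=mill_pts(.587,-.034,np.radians(14.8),1.0)['lev'][1]
print(k,(proj("wrist",k)-[120,100])*2.6,(proj("side",k)-[235,150])*8)
```

```text
[ 0.48455014 -0.06920523  0.10814861] 0.1028055910053953
[[401.92499046 384.88242166]
 [422.09404485 384.82505626]
 [381.75888391 384.90180252]
 [422.31744383 347.37323178]
 [421.85561869 420.85340133]
 [401.73230353 422.98976781]]
[[519.66025073 290.39253558]
 [519.00893851 283.78381624]
 [520.31453627 297.03142442]
 [497.39237894 284.09932762]
 [540.62486022 283.46831417]
 [521.11426979 253.84217276]]
[ 0.48678153 -0.06964922  0.11943624] [[406.58007856 397.88072354]] [[515.4409958  267.34547767]]
```

Run:
```python
import cv2
im=cv2.imread('pics/wrist5.png')
cv2.imwrite('pics/z5.png',cv2.resize(im[200:310,215:345],None,fx=6,fy=5.4,interpolation=3)*1)
a=cv2.resize(im[200:310,215:345],None,fx=6,fy=5.4,interpolation=3).astype(float)
cv2.imwrite('pics/z5.png',(255*(a/255)**.45).astype('uint8'))
im=cv2.imread('pics/side5.png')
a=cv2.resize(im[150:205,275:325],None,fx=11,fy=10.5,interpolation=3).astype(float)
cv2.imwrite('pics/y5.png',(255*(a/255)**.45).astype('uint8'))
```

```text
(no output)
```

View pics/z5.png

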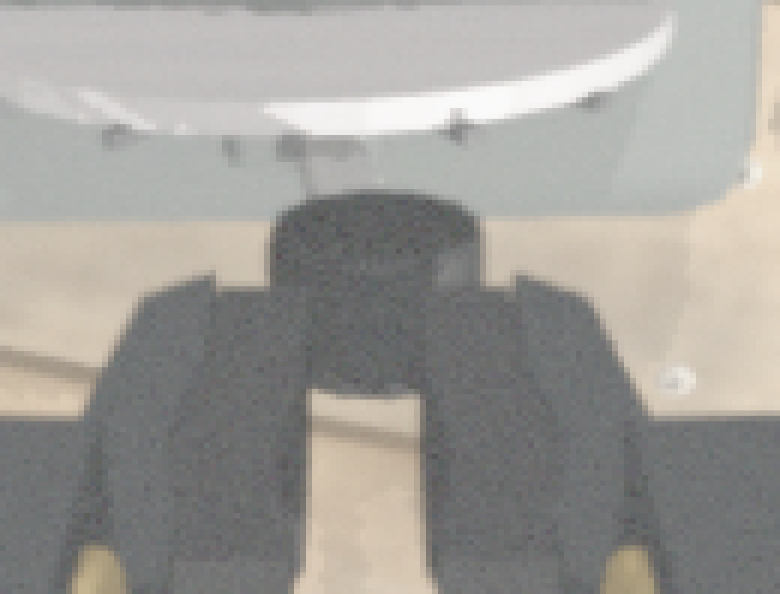

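View pics/y5.png

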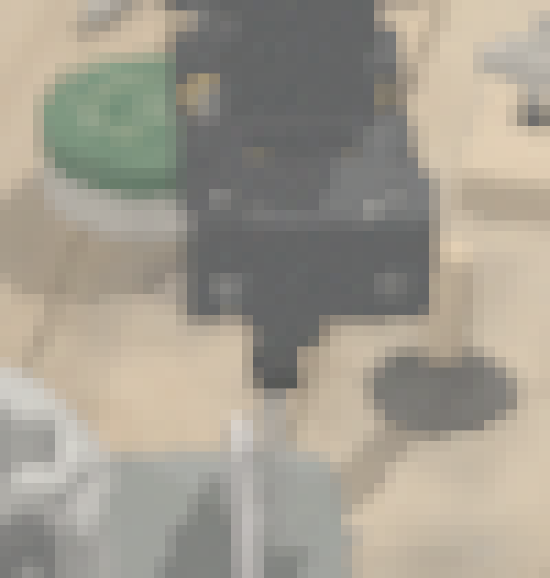

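Request:
send_rows --steps '[0,0,0.5,0,0.5,0,0,2.5,0,0.5,0,0,0,0,0.5]'

```text
t: 5.35
eef_pos: [0.4857, -0.0692, 0.1393]
tool_rot: [-0.001, 0.793, -0.61, 0.001]
wrist_force: [-0.2, -0.1, -0.4]
gripper_width: 0.417
```

Run:
```python
from h import *
s=ctrl.sense();p=s["eef_pos"];print(p, s["gripper_width"],ctrl.grasp_offset)
import cv2
for c in ["side","wrist"]:
    snap(c,c+"6.png")
j=np.array([np.cos(np.radians(-75)),np.sin(np.radians(-75)),0]); f=np.array([np.cos(np.radians(15)),np.sin(np.radians(15)),0])
L={}
g=s["gripper_width"]*.044
for h,n in((0,'a'),(.022,'b')):
    for sg in(1,-1):
        q=p+[0,0,h]+sg*g*j
        L[n+str(sg)]=np.array([q+f*.009,q-f*.009,q-f*.009+sg*j*.008,q+f*.009+sg*j*.008,q+f*.009])
overlay("side","side6.png","os6.png",L,(260,120,340,200),9)
overlay("wrist","wrist6.png","ow6.png",L,(150,170,400,330),3)
for n in("os6","ow6"):
    a=cv2.imread(f'pics/{n}.png').astype(float); cv2.imwrite(f'pics/{n}.png',(255*(a/255)**.55).astype('uint8'))
```

```text
[ 0.48565792 -0.06923313  0.13927746] 0.41654707015534637 0.0187
```

View pics/os6.png

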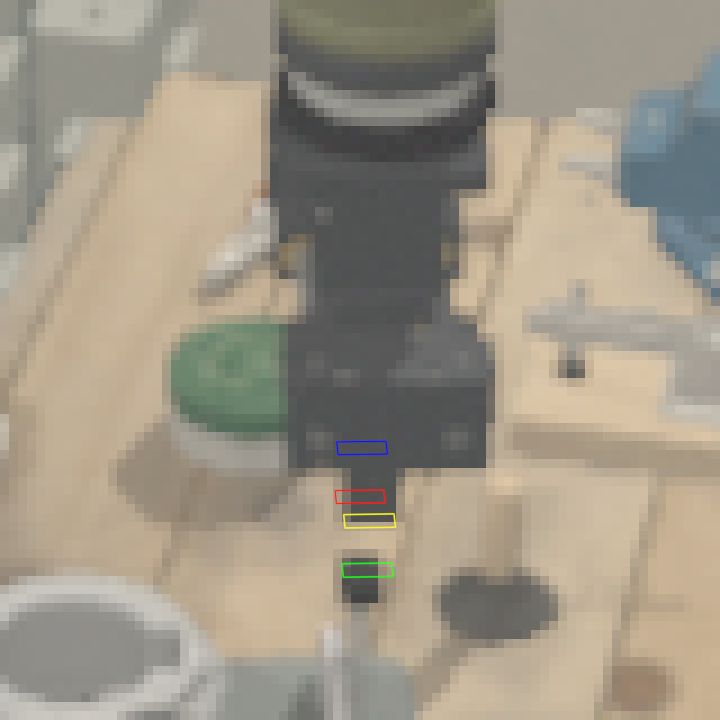

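View pics/ow6.png

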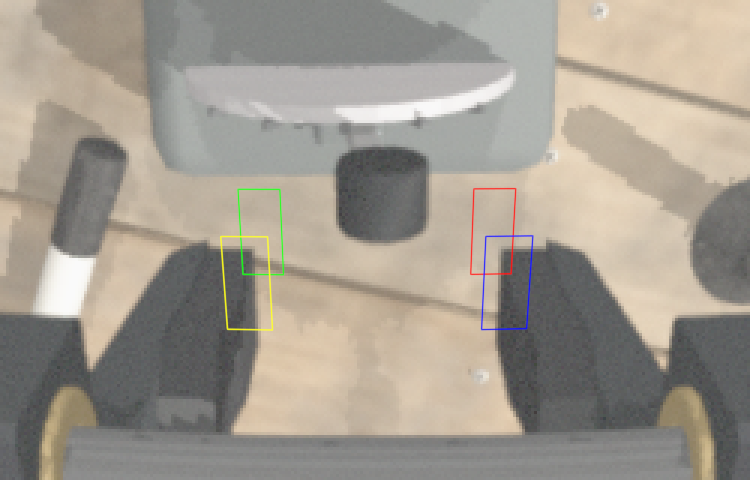

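Request:
send_rows --steps '[0,0,-3,0,0.5,0,0,-2.6,0,0.5,0,0,0,0,0.5]' --newtons 8

```text
t: 5.82
eef_pos: [0.4826, -0.069, 0.0801]
tool_rot: [0.001, 0.793, -0.609, -0.002]
wrist_force: [0.4, 0.3, 1.0]
gripper_width: 0.5
```

Run:
```python
from h import *
s=ctrl.sense();p=s["eef_pos"];print(p, s["gripper_width"],s["wrist_force"])
for c in ["side","wrist"]:
    snap(c,c+"7.png")
overlay("side","side7.png","os7.png",{},(260,140,340,200),9)
overlay("wrist","wrist7.png","ow7.png",{},(150,170,400,330),3)
for n in("os7","ow7"):
    a=cv2.imread(f'pics/{n}.png').astype(float); cv2.imwrite(f'pics/{n}.png',(255*(a/255)**.55).astype('uint8'))
```

```text
[ 0.48258906 -0.06895776  0.08006907] 0.5001682631678643 [0.42127769 0.30265744 0.98254239]
```

View pics/os7.png

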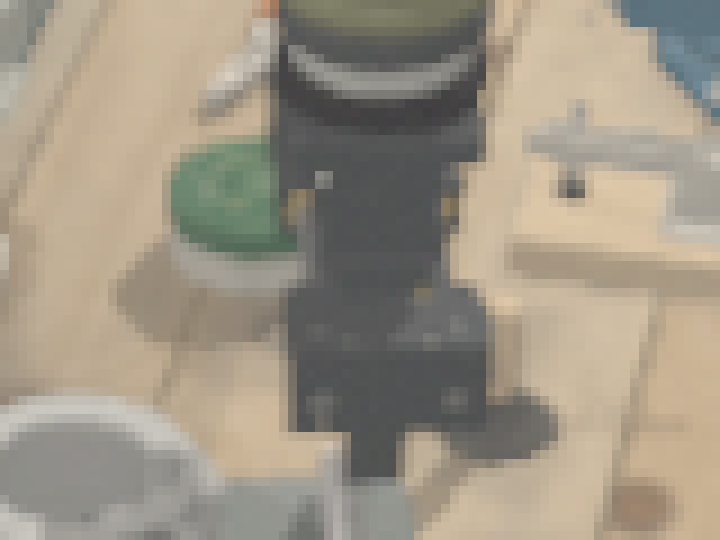

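View pics/ow7.png

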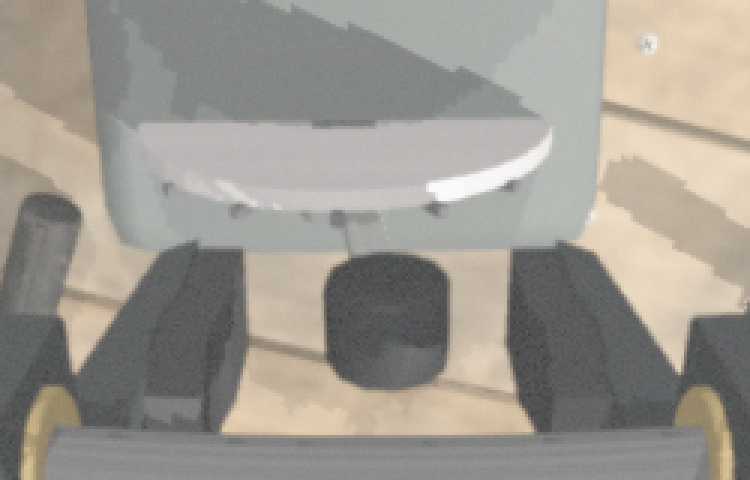

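Request:
send_rows --steps '[0.1,0,0,0,0.7,0,0,0,0,0.9,0,0,0,0,0.9,0,0,0,0,0.9]' --newtons 8

```text
t: 6.42
eef_pos: [0.4859, -0.0693, 0.0825]
tool_rot: [-0.0, 0.793, -0.61, 0.001]
wrist_force: [-0.6, -0.3, 5.1]
gripper_width: 0.227
```

Request:
send_rows --steps '[-0.2,0.76,0.05,0,0.9,-0.2,0.76,-0.03,0,0.9,-0.2,0.75,-0.13,0,0.9,-0.19,0.73,-0.21,0,0.9,-0.19,0.71,-0.28,0,0.9]'

```text
t: 7.05
eef_pos: [0.4754, -0.0314, 0.0757]
tool_rot: [0.0, 0.793, -0.609, -0.0]
wrist_force: [0.3, -1.6, 2.6]
gripper_width: 0.224
```

Request:
send_rows --steps '[0,0,0,0,0.9,0,0,0,0,0.9]'

```text
t: 7.3
eef_pos: [0.4752, -0.0309, 0.0757]
tool_rot: [-0.0, 0.793, -0.609, -0.001]
wrist_force: [0.1, 1.0, 0.3]
gripper_width: 0.225
```

Run:
```python
from h import *
s=ctrl.sense();p=s["eef_pos"];print(p, s["gripper_width"],s["wrist_force"])
o=np.array([.587,-.034]);a=np.radians(14.8);r=p[:2]-o;print(r@[np.cos(a),np.sin(a)],r@[-np.sin(a),np.cos(a)])
c="wrist";snap(c,c+"8.png")
L=mill_pts(.587,-.034,np.radians(14.8),.436)
overlay("wrist","wrist8.png","ow8.png",L,(130,0,400,320),2)
```

```text
[ 0.47524438 -0.0309259   0.0756751 ] 0.22476210458070575 [0.11384348 1.0411588  0.27746068]
-0.10726268231519458 0.03151960717096168
```

View pics/ow8.png

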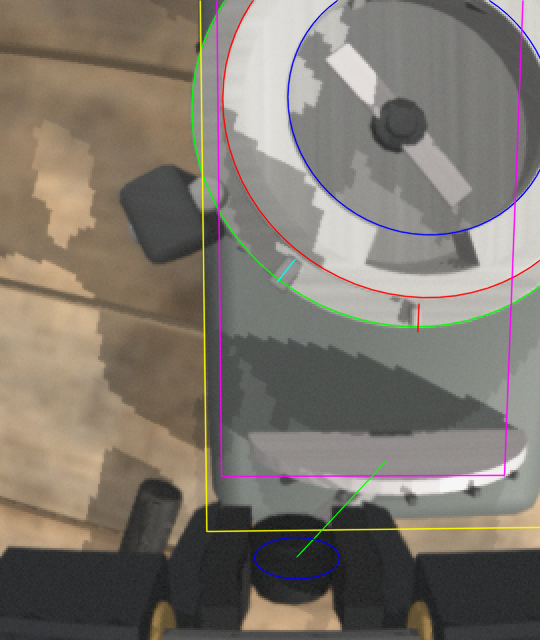

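Run:
```python
from h import *
a=cv2.imread('pics/wrist8.png')[225:265,255:405].astype(float)
cv2.imwrite('pics/z8.png',(255*(cv2.resize(a,None,fx=5.3,fy=5.3,interpolation=3).clip(0,255)/255)**.7).astype('uint8'))
for y0,p in((-.034,14.8),(-.034,14),(-.033,14.8)):
  for r in(38,42):
    t=[]
    for th in(0,.436,.873,1.309,1.745):
        b=th-.873;P=np.array([-113,-r*np.sin(b),50+r*np.cos(b)])/1e3
        c,s=np.cos(np.radians(p)),np.sin(np.radians(p))
        t.append(proj("wrist",[.587+c*P[0]-s*P[1],y0+s*P[0]+c*P[1],P[2]])[0])
    print(y0,p,r,((np.array(t)-[255,225])*5.3).round().tolist())
```

```text
-0.034 14.8 38 [[124.0, 164.0], [247.0, 204.0], [401.0, 218.0], [541.0, 200.0], [630.0, 158.0]]
-0.034 14.8 42 [[96.0, 174.0], [234.0, 220.0], [407.0, 236.0], [564.0, 215.0], [661.0, 167.0]]
-0.034 14 38 [[110.0, 161.0], [232.0, 203.0], [387.0, 218.0], [527.0, 202.0], [617.0, 162.0]]
-0.034 14 42 [[82.0, 170.0], [219.0, 218.0], [392.0, 236.0], [549.0, 217.0], [648.0, 171.0]]
-0.033 14.8 38 [[115.0, 162.0], [238.0, 202.0], [393.0, 216.0], [533.0, 198.0], [622.0, 156.0]]
-0.033 14.8 42 [[87.0, 172.0], [224.0, 218.0], [398.0, 234.0], [555.0, 213.0], [654.0, 165.0]]
```

View pics/z8.png

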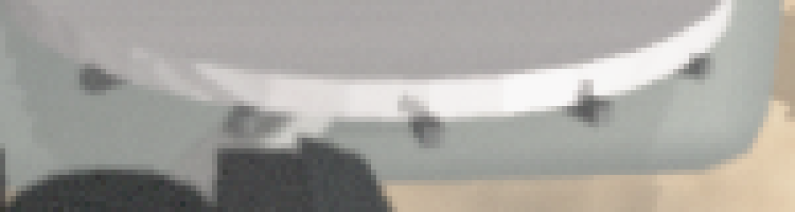

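Run:
```python
from h import *
from scipy.optimize import least_squares
obs=np.array([(98,78),(247,122),(425,125),(590,108),(695,68)])/5.3+[255,225]
Vw=np.array(ctrl.get_calibration("wrist")["view"])
def pr(q,xt=-100):
    x0,y0,p,r=q; c,s=np.cos(p),np.sin(p);b=np.array([0,.436,.873,1.309,1.745])-.873
    P=np.c_[0*b+xt,-r*np.sin(b),50+r*np.cos(b)]/1e3
    return proj("wrist",np.c_[x0+c*P[:,0]-s*P[:,1],y0+s*P[:,0]+c*P[:,1],P[:,2]],Vw)
print(((pr([.587,-.034,np.radians(14.8),44])-[255,225])*5.3).round())
f=least_squares(lambda q:np.r_[(pr([.587,q[0],q[1],q[2]],q[3])-obs)[:,0],(pr([.587,q[0],q[1],q[2]],q[3])-obs)[:,1]*.7,(q[1]-np.radians(14.6))*40],[-.034,.258,44,-100],x_scale=[.001,.01,1,1])
print(f.x,np.degrees(f.x[1]),f.fun.round(1))
```

```text
[[ 82.  70.]
 [230. 114.]
 [420. 129.]
 [589. 110.]
 [691.  66.]]
[-3.40428793e-02  2.68480555e-01  4.30252133e+01 -1.00631388e+02] 15.382802659017786 [ 0.1 -0.6  0.6  0.4 -0.6 -0.3 -0.6  0.8  0.3 -0.3  0.5]
```

Run:
```python
from h import *
def cyl(th,psi=15.4):
    b=th-.873;t=np.linspace(0,2*np.pi,49);o={}
    for k,xx in(('f',-114),('b',-98)):
        v=np.c_[0*t+xx,-70*np.sin(b)+10*np.cos(t),50+70*np.cos(b)+10*np.sin(t)]
        c,s=np.cos(np.radians(psi)),np.sin(np.radians(psi))
        o[k]=np.c_[.587+(c*v[:,0]-s*v[:,1])/1e3,-.034+(s*v[:,0]+c*v[:,1])/1e3,v[:,2]/1e3]
    return o
a=cv2.imread('pics/wrist8.png').astype(float); cv2.imwrite('pics/wrist8b.png',(255*(a/255)**.5).astype('uint8'))
for th in(.39,.436): overlay("wrist","wrist8b.png",f"k{th}.png",cyl(th),(225,235,330,310),6)
a=np.hstack([cv2.imread('pics/k0.39.png')[:,:400],cv2.imread('pics/k0.436.png')[:,:400]]);cv2.imwrite('pics/kk.png',a)
```

```text
(no output)
```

View pics/kk.png

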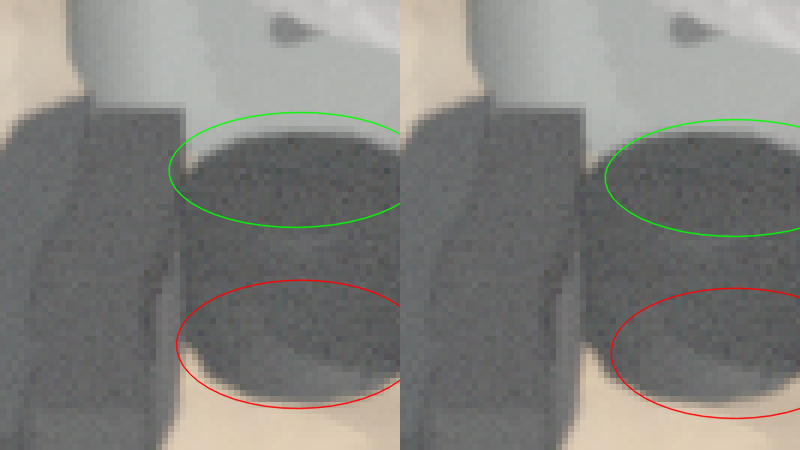

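Request:
send_rows --steps '[0.08,-0.28,0.12,0,0.9,0,0,0,0,0.9,0,0,0,0,0.5,0,0,0,0,0.5]'

```text
t: 7.85
eef_pos: [0.4765, -0.0361, 0.0771]
tool_rot: [0.001, 0.792, -0.61, 0.0]
wrist_force: [-0.1, 0.7, 0.3]
gripper_width: 0.426
```

Request:
send_rows --steps '[0,0,4,0,0.5,0,0,5,0,0.3,0,0,0,0,0]'

```text
t: 8.22
eef_pos: [0.4789, -0.0357, 0.17]
tool_rot: [-0.002, 0.792, -0.61, 0.003]
wrist_force: [0.0, -0.1, -0.3]
gripper_width: 0.7
```

```bash
cat > lev.py <<'E'
from h import *
def cyl(th,psi=15.4):
    b=th-.873;t=np.linspace(0,2*np.pi,49);o={}
    c,s=np.cos(np.radians(psi)),np.sin(np.radians(psi))
    for k,xx in(('f',-114),('b',-98)):
        v=np.c_[0*t+xx,-70*np.sin(b)+10*np.cos(t),50+70*np.cos(b)+10*np.sin(t)]
        o[k]=np.c_[.587+(c*v[:,0]-s*v[:,1])/1e3,-.034+(s*v[:,0]+c*v[:,1])/1e3,v[:,2]/1e3]
    return o
E
python3 - <<'E'
from lev import *
s=ctrl.sense();print(s["eef_pos"],s["t"])
snap("wrist","wrist9.png")
a=cv2.imread('pics/wrist9.png').astype(float); cv2.imwrite('pics/wrist9b.png',(255*(a/255)**.6).astype('uint8'))
L=mill_pts(.587,-.034,np.radians(15.4)); L.pop('box0')
L.update(cyl(.436)); overlay("wrist","wrist9b.png","ow9.png",L,(130,0,400,270),2.2)
overlay("wrist","wrist9b.png","ok9.png",cyl(.436),(210,140,340,260),6)
E
```

```text
[ 0.47887761 -0.03574167  0.16995064] 8.225
```

View pics/ow9.png

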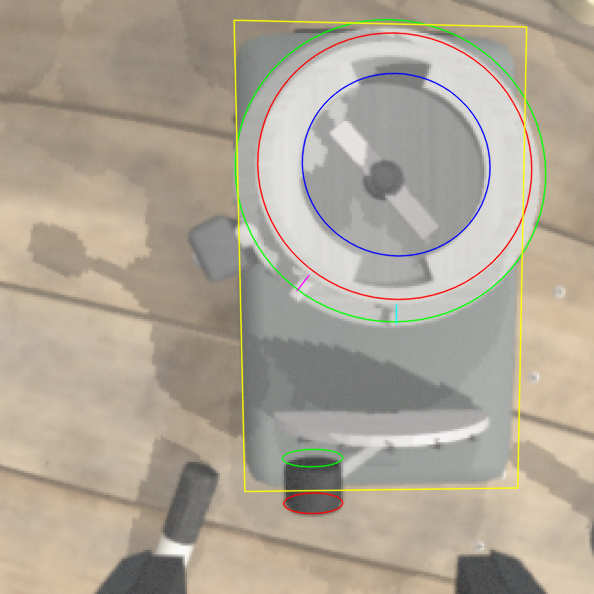

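View pics/ok9.png

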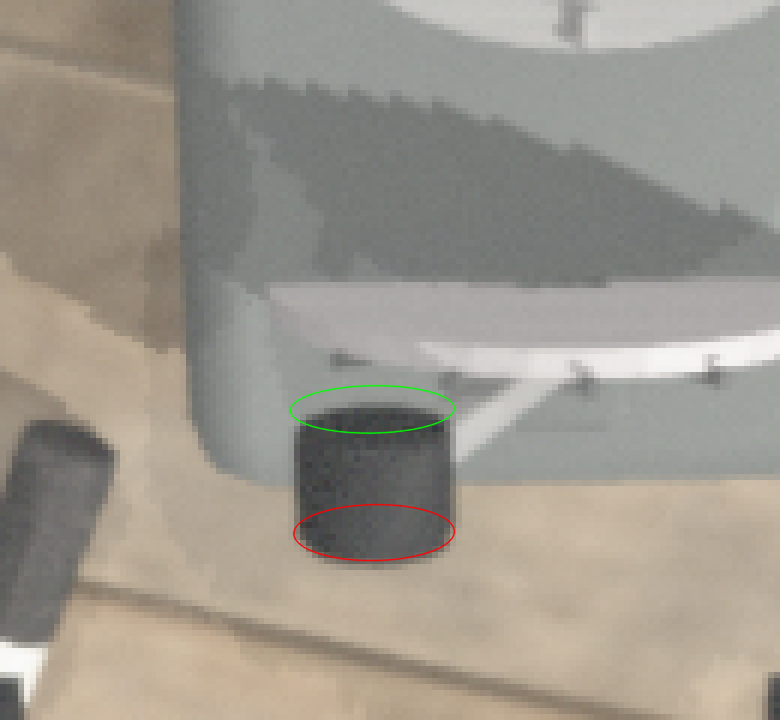

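Request:
send_rows --steps '[0,4.5,2,-0.06,0,0,5.5,1.5,-0.1,0,0,5.5,1,-0.1,0,0,5.5,0.5,-0.1,0,-0.7,5.5,0,-0.07,0]'

```text
t: 8.9
eef_pos: [0.4695, 0.2311, 0.216]
tool_rot: [-0.001, -0.643, 0.766, -0.001]
wrist_force: [-1.0, 0.8, 0.1]
gripper_width: 0.999
```

Request:
send_rows --steps '[-0.7,3.5,0,0,0,0,0,0,0,0]'

```text
t: 9.15
eef_pos: [0.4607, 0.2682, 0.2154]
tool_rot: [-0.001, -0.647, 0.763, 0.001]
wrist_force: [-0.3, -0.2, -0.0]
gripper_width: 1.0
```

Run:
```python
from h import *
s=ctrl.sense();print(s["eef_pos"],s["tool_rot"],s["t"])
np.save('Vw10.npy',ctrl.get_calibration("wrist")["view"])
snap("wrist","wrist10.png")
for q in ["lid","lid_bar"]:
    print(q,[(round(d["score"],2),np.round(w("wrist",d["xyz"]),4).tolist()) for d in ctrl.mark_of(q,"wrist")][:3])
```

```text
[0.46067046 0.26816884 0.21542331] [-1.04300173e-03 -6.46753541e-01  7.62698098e-01  6.17274793e-04] 9.15
lid [(0.9, [0.4056, 0.3917, 0.0008]), (0.56, [0.5264, 0.2829, 0.0004])]
lid_bar [(0.76, [0.4093, 0.3864, 0.046]), (0.67, [0.532, 0.2783, 0.0428]), (0.48, [0.3728, 0.0107, 0.0017])]
```

View pics/wrist10.png

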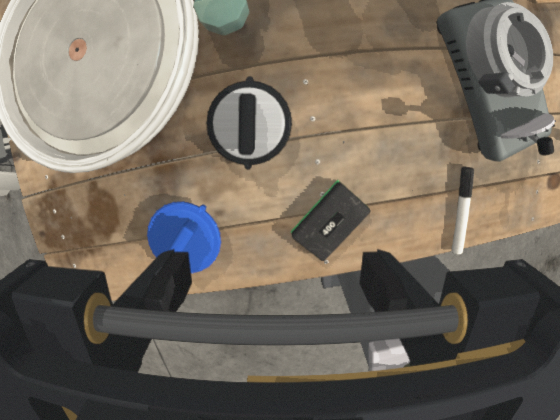

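```bash
cat >> h.py <<'E'
def lid_pts(x,y,psi,z=0,k=1):
    t=np.linspace(0,2*np.pi,73);L={}
    L['rim']=np.c_[48*np.cos(t),48*np.sin(t),0*t+26]
    L['bar']=np.array([[-32,-8,58],[32,-8,58],[32,8,58],[-32,8,58],[-32,-8,58]],float)
    L['ear']=np.array([[48,0,22],[53,0,22]],float);L['ear2']=-L['ear']*[1,1,-1]
    c,s=np.cos(psi),np.sin(psi)
    return {k:np.c_[x+(c*v[:,0]-s*v[:,1])/1e3,y+(s*v[:,0]+c*v[:,1])/1e3,z+v[:,2]/1e3] for k,v in L.items()}
E
python3 - <<'E'
from h import *
V=np.load('Vw10.npy')
im=cv2.imread('pics/wrist10.png')
print(atz("wrist",(249,122),.026,V),atz("wrist",(247,124),.058,V))
L=lid_pts(.530,.283,np.radians(-9.5))
overlay("wrist","wrist10.png","ow10.png",L,(190,65,310,180),5,V)
E
```

```text
[0.52971348 0.28569453 0.026     ] [0.52873925 0.28535398 0.058     ]
```

View pics/ow10.png

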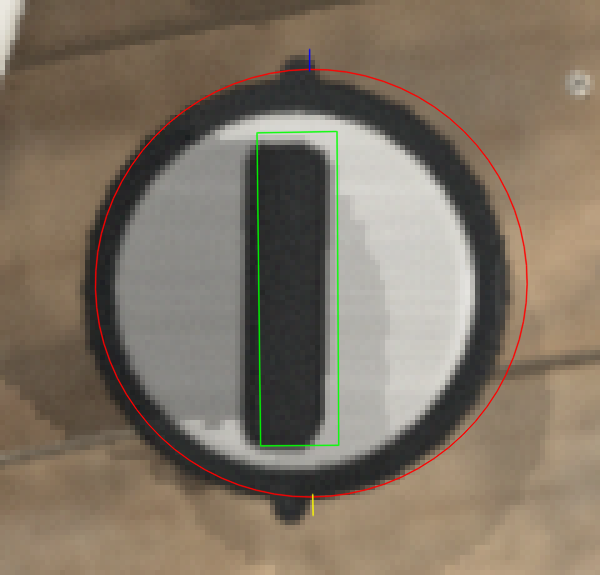

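Request:
send_rows --steps '[3.4,0.9,-4.5,-0.03,0.5,3.4,0.9,-4.5,0,0.5,0,0,-5.5,0,0.5,0,0,-2.8,0,0.5,0,0,0,0,0.5]'

```text
t: 9.93
eef_pos: [0.5293, 0.2799, 0.0418]
tool_rot: [-0.003, -0.632, 0.775, -0.0]
wrist_force: [0.6, -0.3, 0.2]
gripper_width: 0.503
```

Run:
```python
from h import *
s=ctrl.sense();print(s["eef_pos"],s["tool_rot"],s["t"],s["wrist_force"])
np.save('Vw11.npy',ctrl.get_calibration("wrist")["view"])
snap("wrist","wrist11.png");snap("side","side11.png")
overlay("wrist","wrist11.png","ow11.png",lid_pts(.5292,.2863,np.radians(-11)),(140,100,420,320),2.7)
overlay("side","side11.png","os11.png",{},(210,200,310,300),6)
for n in("os11","ow11"):
    a=cv2.imread(f'pics/{n}.png').astype(float); cv2.imwrite(f'pics/{n}.png',(255*(a/255)**.55).astype('uint8'))
```

```text
[0.52930922 0.27987983 0.04180782] [-3.02611571e-03 -6.31880481e-01  7.75059914e-01 -1.71666275e-04] 9.925 [ 0.57629301 -0.30001967  0.17368432]
```

View pics/ow11.png

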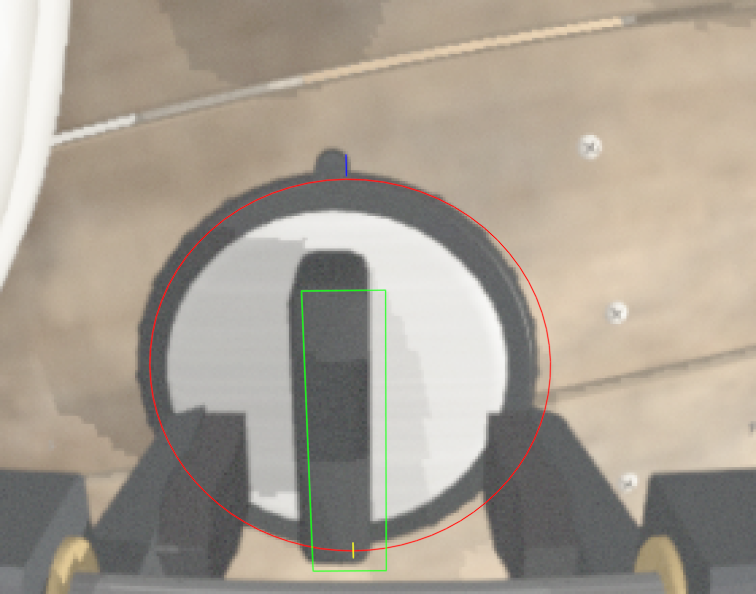

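View pics/os11.png

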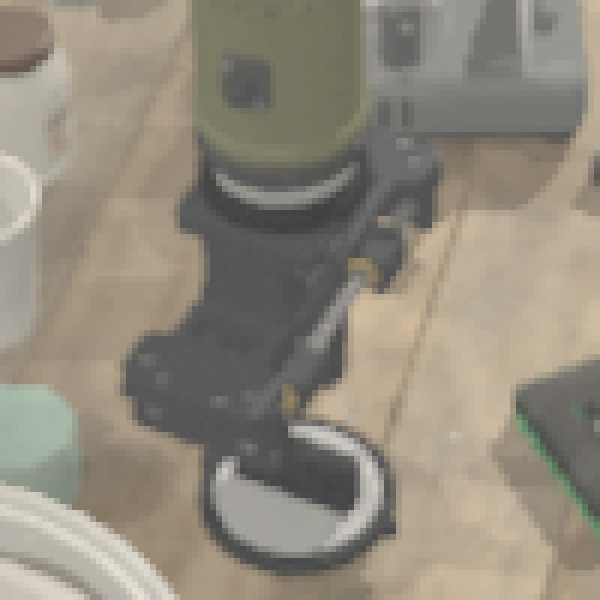

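Run:
```python
from h import *
s=ctrl.sense();print(s["eef_pos"],s["tool_rot"],s["t"],s["wrist_force"],s["dq"])
V=np.load('Vw11.npy'); V2=np.array(ctrl.get_calibration("wrist")["view"])
print(np.linalg.inv(V)[:3,3],np.linalg.inv(V2)[:3,3])
overlay("wrist","wrist11.png","ow11b.png",lid_pts(.5292,.2863,np.radians(-11)),(140,100,420,320),2.7,V)
```

```text
[0.53145047 0.28190547 0.04483257] [ 2.34776127e-04 -6.32202050e-01  7.74803368e-01 -5.04066875e-04] 10.025 [ 0.48285294 -0.64696072  0.03936959] [-0.0082153  -0.02709324 -0.00208529 -0.01192658 -0.00258569 -0.00079719
  0.00051993]
[0.60575242 0.26478625 0.21415841] [0.60694779 0.26626467 0.21753736]
```

View pics/ow11b.png

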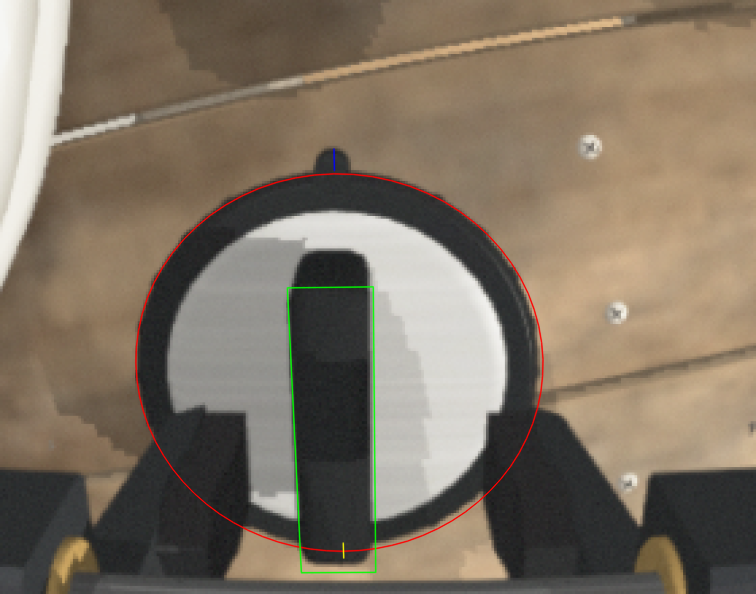

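Request:
send_rows --steps '[-0.2,0.45,-1.0,0,0.5,0,0,-1.5,0,0.5,0,0,-0.8,0,0.5,0,0,0,0,0.5,0,0,0,0,0.5]'

```text
t: 10.65
eef_pos: [0.5286, 0.2876, 0.0112]
tool_rot: [0.0, -0.633, 0.774, -0.0]
wrist_force: [-1.0, 0.1, -0.4]
gripper_width: 0.502
```

Run:
```python
from h import *
s=ctrl.sense();p=s["eef_pos"];print(p,s["tool_rot"],s["t"],s["wrist_force"])
V=np.array(ctrl.get_calibration("wrist")["view"])
snap("wrist","wrist12.png");V2=np.array(ctrl.get_calibration("wrist")["view"]);snap("side","side12.png")
print(np.linalg.inv(V)[:3,3]-np.linalg.inv(V2)[:3,3])
L=lid_pts(.5292,.2863,np.radians(-11))
jy=np.radians(-102);j=np.array([np.cos(jy),np.sin(jy),0]);f=np.array([-j[1],j[0],0])
g=.044*s["gripper_width"]
for h in(0,.023):
  for sg in(1,-1):
    q=p+[0,0,h]+sg*g*j;L[f'{h}{sg}']=np.array([q+f*.009,q-f*.009])
overlay("wrist","wrist12.png","ow12.png",L,(140,100,420,320),2.7,V)
overlay("side","side12.png","os12.png",L,(210,220,310,300),7)
for n in("os12","ow12"):
    a=cv2.imread(f'pics/{n}.png').astype(float); cv2.imwrite(f'pics/{n}.png',(255*(a/255)**.55).astype('uint8'))
```

```text
[0.52864863 0.28760127 0.01124716] [ 7.87538435e-05 -6.32867237e-01  7.74260318e-01 -1.16568563e-04] 10.65 [-1.04884371  0.1430713  -0.40054697]
[-5.73870626e-05 -3.82906658e-05 -1.79603230e-04]
```

View pics/ow12.png

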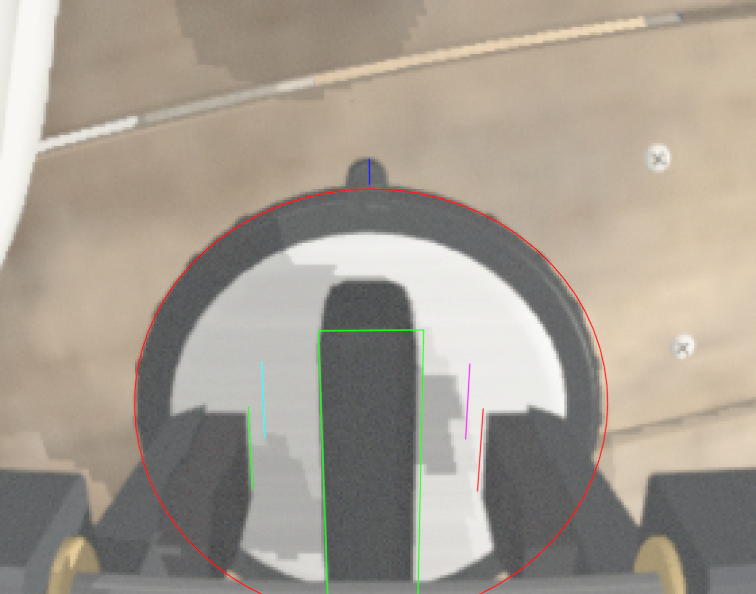

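View pics/os12.png

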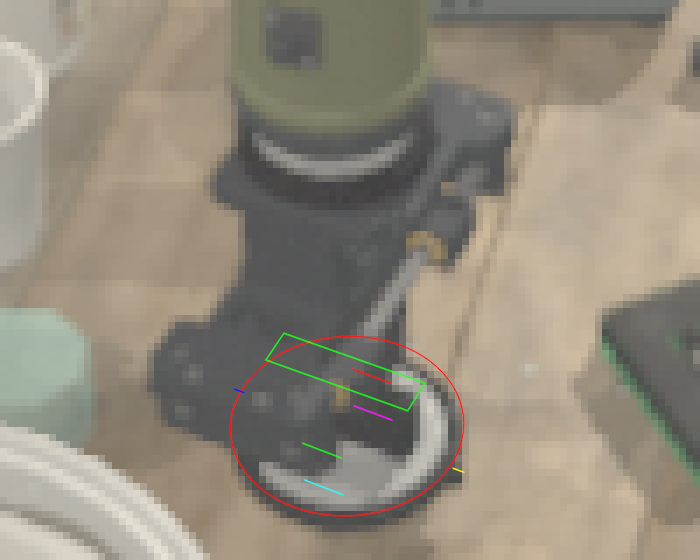

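Request:
send_rows --steps '[0,0,-0.4,0,0.5,0,0,0,0,0.9,0,0,0,0,1,0,0,0,0,1,0,0,0,0,1]' --newtons 45

```text
t: 11.38
eef_pos: [0.5285, 0.2876, 0.0071]
tool_rot: [-0.0, -0.633, 0.774, -0.0]
wrist_force: [-0.3, -0.5, -0.8]
gripper_width: 0.174
```

Run:
```python
from h import *
s=ctrl.sense();p=s["eef_pos"];print(p,s["tool_rot"],s["t"],s["wrist_force"],s["gripper_width"]*88)
```

```text
[0.52846118 0.28756234 0.00714542] [-5.48820613e-05 -6.32880499e-01  7.74249487e-01 -5.97569964e-05] 11.375 [-0.25275416 -0.45811101 -0.79598899] 15.309425660733552
```

Request:
send_rows --steps '[0,0,3,0,1,0,-1,5,0,1,1,-4,4,0.08,1,1.2,-5.4,2.0,0.1,1,1.2,-5.4,0,0.1,1]'

```text
t: 12.0
eef_pos: [0.5639, 0.1285, 0.149]
tool_rot: [-0.002, 0.736, -0.677, 0.001]
wrist_force: [0.1, -0.7, -1.7]
gripper_width: 0.176
```

Request:
send_rows --steps '[1.2,-5.4,0,0.1,1,1.0,-5.2,0,0.09,1,0.3,-4,0,0,1,0,-1.7,0,0,1,0,0,0,0,1]'

```text
t: 12.62
eef_pos: [0.587, -0.0337, 0.147]
tool_rot: [0.0, 0.795, -0.606, -0.0]
wrist_force: [0.2, 0.3, -1.8]
gripper_width: 0.178
```

Request:
send_rows --steps '[0,0,0,0,1,0,0,0,0,1]'

```text
t: 12.88
eef_pos: [0.5875, -0.0307, 0.1472]
tool_rot: [-0.001, 0.797, -0.604, -0.0]
wrist_force: [0.7, -0.1, -1.0]
gripper_width: 0.179
```

Run:
```python
from h import *
s=ctrl.sense();p=s["eef_pos"];q=s["tool_rot"];yaw=np.degrees(2*np.arctan2(q[2],q[1]))-360;print(p,yaw,s["t"],s["wrist_force"],s["gripper_width"]*88)
V=np.array(ctrl.get_calibration("wrist")["view"]);np.save('Vw13.npy',V)
snap("wrist","wrist13.png");snap("side","side13.png");snap("top","top13.png")
L=mill_pts(.587,-.034,np.radians(15.4)); L.pop('box0')
zl=p[2]-.0071; f=np.radians(yaw+90)
M=lid_pts(p[0]+.0008*np.cos(f),p[1]+.0008*np.sin(f),f,zl)
L.update(M)
overlay("wrist","wrist13.png","ow13.png",L,(120,0,440,320),2.4,V)
overlay("side","side13.png","os13.png",L,(210,110,330,240),4.8)
overlay("top","top13.png","ot13.png",L,(250,150,360,265),5)
for n in("os13","ow13"):
    a=cv2.imread(f'pics/{n}.png').astype(float); cv2.imwrite(f'pics/{n}.png',(255*(a/255)**.65).astype('uint8'))
```

```text
[ 0.58748796 -0.03071765  0.14719091] -434.3418705817339 12.875 [ 0.74982355 -0.06698446 -1.03637515] 15.72981300165904
```

View pics/ow13.png

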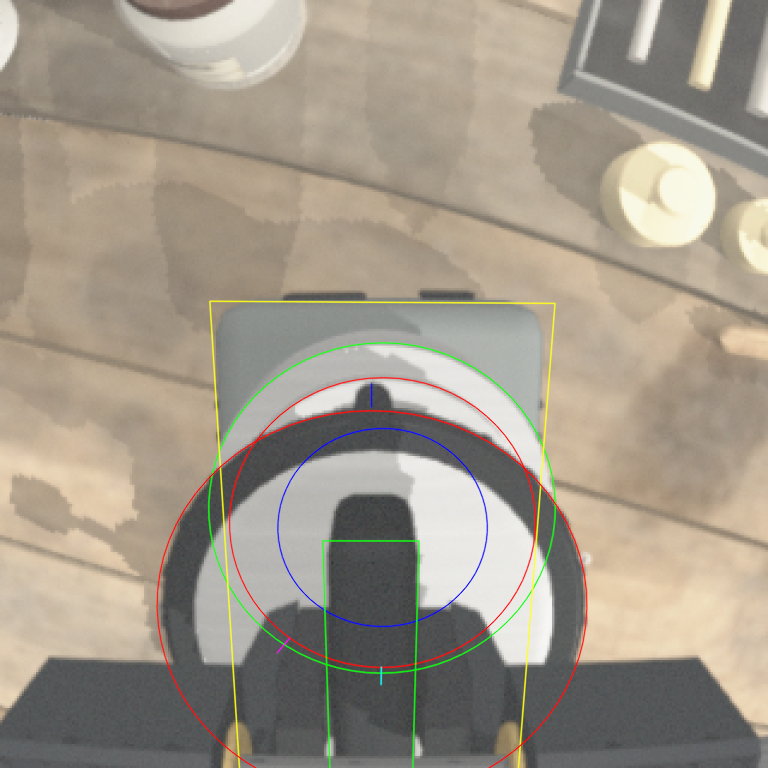

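View pics/os13.png

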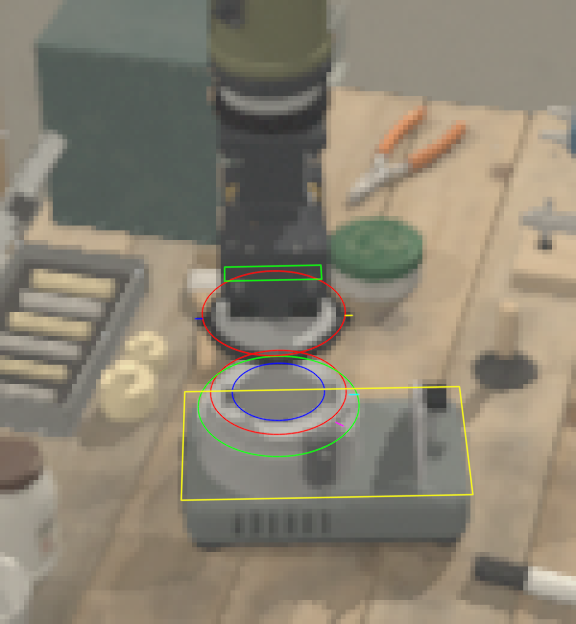

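Run:
```python
from h import *
L=mill_pts(.587,-.034,np.radians(15.4)); L={k:L[k] for k in('col','sh','fl')}
overlay("wrist","wrist3.png","p3.png",L,(190,5,330,140),5,np.load('Vw2.npy'))
overlay("wrist","wrist4.png","p4.png",L,(160,0,365,155),3.8,np.load('Vw3.npy'))
```

```text
(no output)
```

View pics/p3.png

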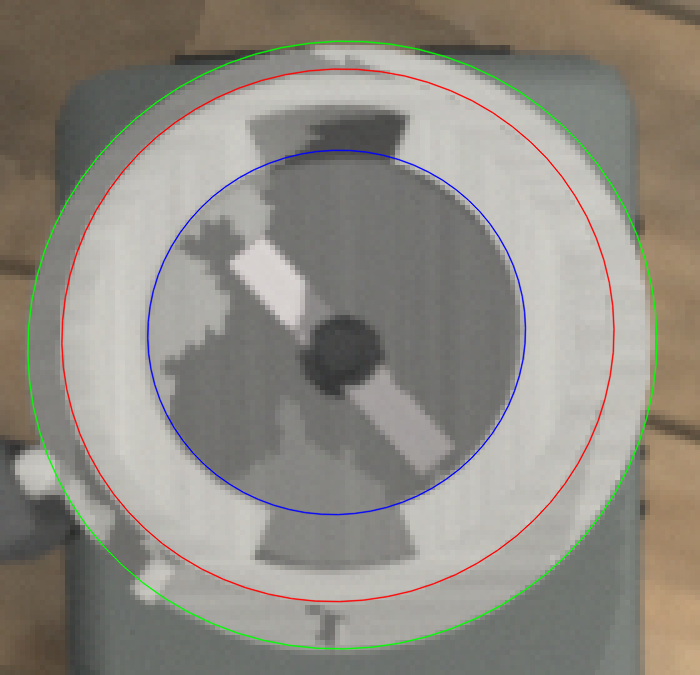

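View pics/p4.png

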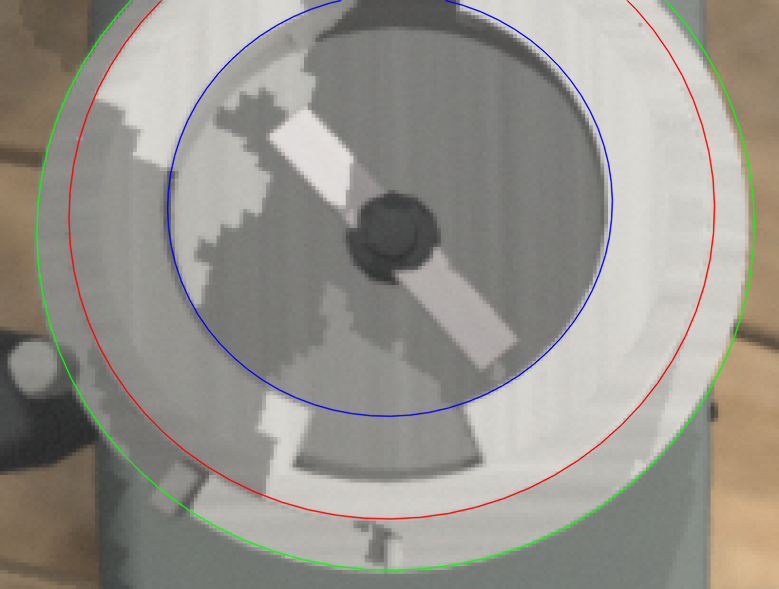

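Request:
send_rows --steps '[-0.18,-0.3,-1.5,0,1,0,0,-1.5,0,1,0,0,-0.5,0,1,0,0,0,0,1,0,0,0,0,1]'

```text
t: 13.65
eef_pos: [0.586, -0.0363, 0.1124]
tool_rot: [-0.0, 0.796, -0.606, 0.0]
wrist_force: [-0.4, -0.2, -0.7]
gripper_width: 0.174
```

```bash
cat > st.py <<'E'
from h import *
s=ctrl.sense();p=s["eef_pos"];q=s["tool_rot"];yaw=(np.degrees(2*np.arctan2(q[2],q[1]))+180)%360-180;print(p,"baryaw",(yaw+90),"lidz",p[2]-.0071,"t",s["t"],s["wrist_force"],s["wrist_torque"],s["gripper_width"]*88)
f=np.radians(yaw+90);print("lid axis",p[:2]+.00095*np.array([np.cos(f),np.sin(f)]))
E
python3 st.py
```

```text
[ 0.58601495 -0.03626914  0.11236525] baryaw 15.459636364346878 lidz 0.10526524846379395 t 13.65 [-0.44186991 -0.18016708 -0.71608324] [ 0.00372637 -0.03162821  0.05233135] 15.295020175174217
lid axis [ 0.58693058 -0.03601591]
```

Request:
send_rows --steps '[0,0.25,0,0,1,0,0,0,0,1,0,0,0,0,1]'

```text
t: 14.02
eef_pos: [0.5858, -0.0338, 0.1123]
tool_rot: [-0.0, 0.796, -0.606, 0.0]
wrist_force: [0.5, 0.4, -2.0]
gripper_width: 0.175
```

```bash
python3 st.py
python3 - <<'E'
from h import *
V=np.array(ctrl.get_calibration("wrist")["view"])
s=ctrl.sense();p=s["eef_pos"]
snap("wrist","wrist14.png");snap("side","side14.png")
L=mill_pts(.5866,-.0335,np.radians(15.4)); L={k:L[k] for k in('col','sh','box')}
L.update(lid_pts(p[0]+.0009,p[1]+.0003,np.radians(15.4),p[2]-.0071))
overlay("wrist","wrist14.png","ow14.png",L,(120,80,440,320),2.4,V)
overlay("side","side14.png","os14.png",{},(230,140,330,240),6)
for n in("os14","ow14"):
    a=cv2.imread(f'pics/{n}.png').astype(float); cv2.imwrite(f'pics/{n}.png',(255*(a/255)**.65).astype('uint8'))
E
```

```text
[ 0.5857636  -0.03382395  0.11232052] baryaw 15.466856118738903 lidz 0.1052205227450846 t 14.025 [ 0.52622151  0.41242355 -1.98443848] [-0.02224364 -0.02273496 -0.01191768] 15.425862045961972
lid axis [ 0.5866792 -0.0335706]
```

View pics/ow14.png

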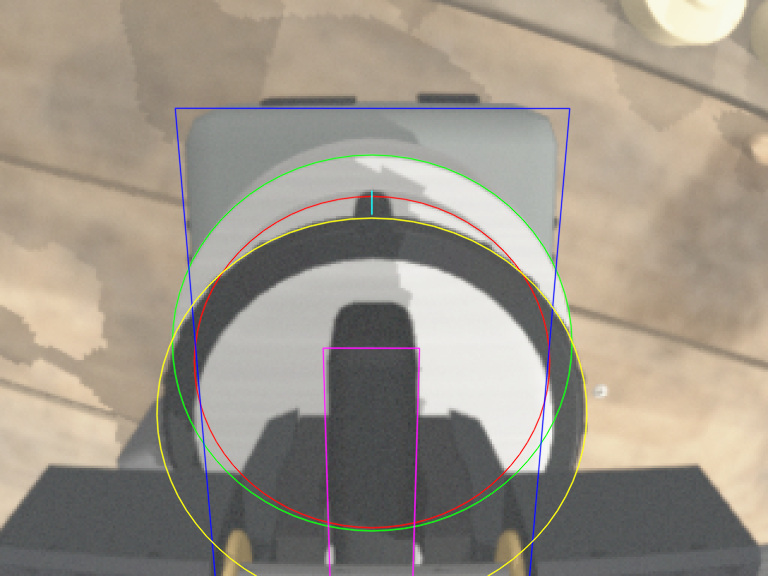

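View pics/os14.png

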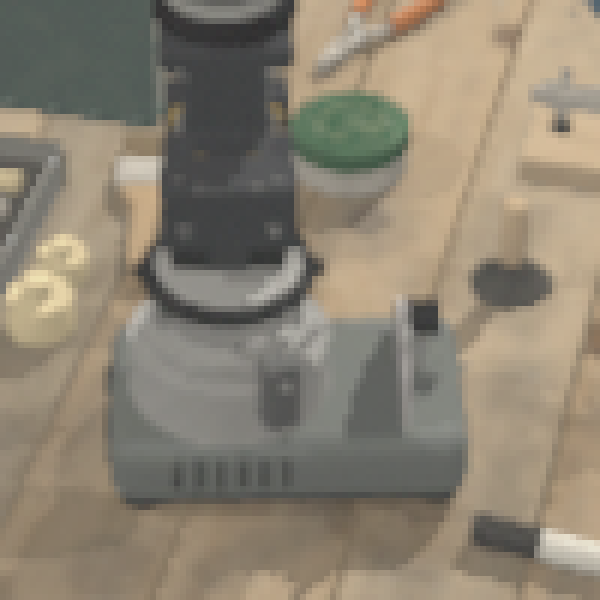

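Request:
send_rows --steps '[0,0,-0.5,0,1,0,0,-0.4,0,1,0,0,-0.3,0,1,0,0,-0.2,0,1,0,0,0,0,1]'

```text
t: 14.75
eef_pos: [0.5855, -0.0339, 0.0979]
tool_rot: [0.0, 0.796, -0.606, -0.0]
wrist_force: [0.1, -0.8, -1.2]
gripper_width: 0.176
```

```bash
python3 st.py
```

```text
[ 0.58551819 -0.03388395  0.09792514] baryaw 15.457772698517275 lidz 0.09082513668213789 t 14.75 [ 0.11237399 -0.78050463 -1.15732712] [ 0.00484665 -0.01445078 -0.00564163] 15.488935531045735
lid axis [ 0.58643383 -0.03363074]
```

Request:
send_rows --steps '[0,0,-0.4,0,1,0,0,-0.4,0,1,0,0,-0.3,0,1,0,0,0,0,1,0,0,0,0,1]'

```text
t: 15.38
eef_pos: [0.5857, -0.0339, 0.0872]
tool_rot: [-0.0, 0.796, -0.606, 0.0]
wrist_force: [-0.4, 0.2, -1.8]
gripper_width: 0.179
```

```bash
python3 st.py
```

```text
[ 0.58573874 -0.0338702   0.08718087] baryaw 15.460247463170575 lidz 0.08008087303475735 t 15.375 [-0.36222314  0.19040604 -1.84314416] [-0.02062863  0.0343553  -0.0290162 ] 15.787122109355828
lid axis [ 0.58665437 -0.03361696]
```

Request:
send_rows --steps '[0,0,-0.15,0,1,0,0,-0.1,0,1,0,0,-0.1,0,1,0,0,0,0,1,0,0,0,0,1]'

```text
t: 16.0
eef_pos: [0.5858, -0.0339, 0.0852]
tool_rot: [-0.0, 0.796, -0.606, 0.0]
wrist_force: [-2.4, 1.1, 9.6]
gripper_width: 0.177
```

```bash
python3 st.py
```

```text
[ 0.5858022  -0.03391157  0.08519177] baryaw 15.449442496491628 lidz 0.07809177326523939 t 16.0 [-2.44598993  1.1454179   9.64396717] [0.04252694 0.7251898  0.01557262] 15.57801396310499
lid axis [ 0.58671787 -0.0336585 ]
```

Request:
send_rows --steps '[0,0,0.05,-0.06,1,0,0.01,0,-0.1,1,0,0.01,0,-0.1,1,0,0.01,0,-0.1,1,0,0.01,0,-0.1,1]' --newtons 55

```text
t: 16.62
eef_pos: [0.5868, -0.0333, 0.0852]
tool_rot: [0.001, -0.636, 0.772, -0.001]
wrist_force: [-0.5, -0.2, 5.2]
gripper_width: 0.175
```

```bash
python3 st.py
```

```text
[ 0.58676742 -0.03325576  0.08519519] baryaw -11.012101973869278 lidz 0.07809518749182537 t 16.625 [-0.47851741 -0.15889341  5.23978991] [0.06715339 0.1253268  0.27611439] 15.369310704556895
lid axis [ 0.58769992 -0.03343722]
```

Request:
send_rows --steps '[0,0.01,0,-0.08,1,0,0.01,0,-0.07,1,0,0,0,-0.05,1,0,0,0,0,1,0,0,0,0,1]'

```text
t: 17.25
eef_pos: [0.5867, -0.0334, 0.0852]
tool_rot: [0.001, -0.557, 0.831, -0.001]
wrist_force: [0.5, -0.2, 5.1]
gripper_width: 0.18
```

```bash
python3 st.py;  python3 - <<'E'
from h import *
V=np.array(ctrl.get_calibration("wrist")["view"])
snap("wrist","wrist15.png");snap("side","side15.png");snap("top","top15.png")
L=mill_pts(.5866,-.0335,np.radians(15.4),.436); L={k:L[k] for k in('box','half','front','lev','kn')}
L.update(lid_pts(.5868,-.0335,np.radians(-22.6),.078))
overlay("side","side15.png","os15.png",{},(235,165,325,235),8)
overlay("side","side15.png","os15b.png",L,(235,165,325,235),8)
overlay("top","top15.png","ot15.png",L,(260,170,350,270),6)
overlay("wrist","wrist15.png","ow15.png",L,(120,80,440,320),2.4,V)
for n in("os15","ow15","ot15"):
    a=cv2.imread(f'pics/{n}.png').astype(float); cv2.imwrite(f'pics/{n}.png',(255*(a/255)**.6).astype('uint8'))
E
```

```text
[ 0.58669073 -0.03337188  0.08519219] baryaw -22.33238281705235 lidz 0.07809218929462275 t 17.25 [ 0.45061265 -0.24358144  5.09977941] [0.01757742 0.15022582 0.10687354] 15.82708858853732
lid axis [ 0.58756948 -0.03373286]
```

View pics/os15.png

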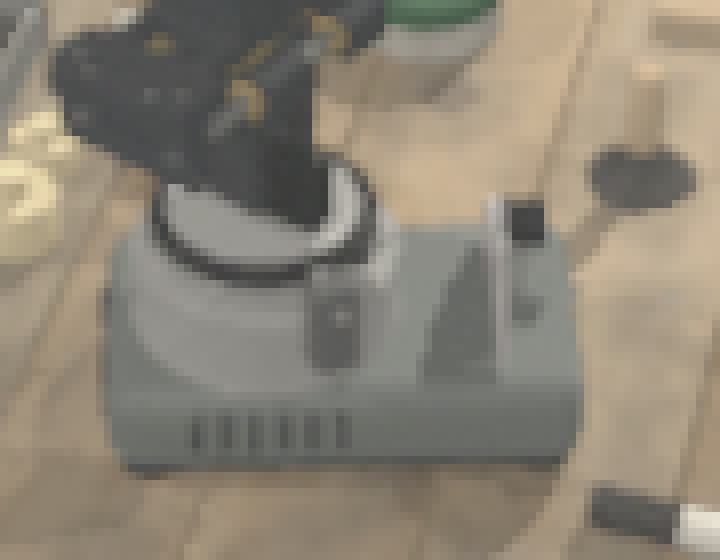

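View pics/ot15.png

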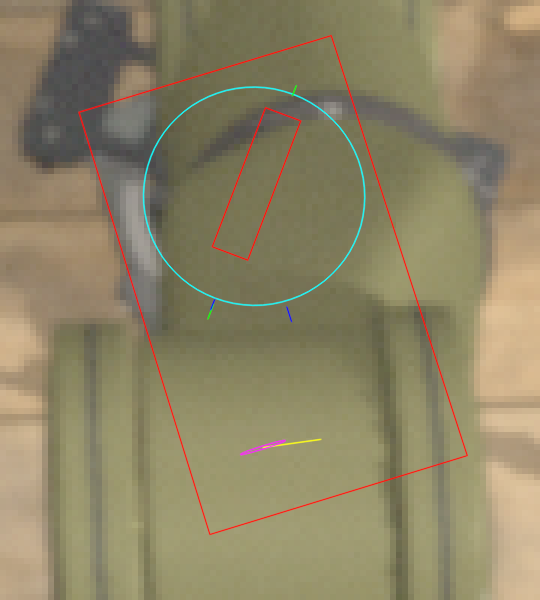

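View pics/ow15.png

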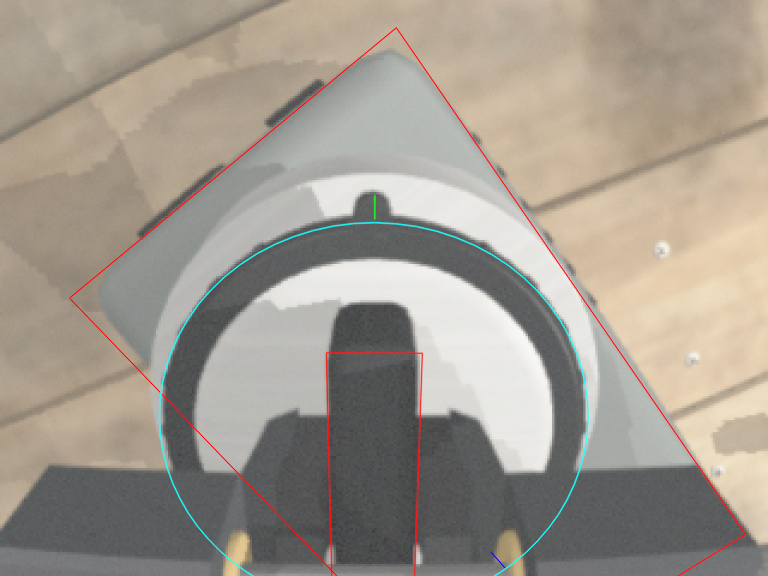

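Run:
```python
from h import *
from lev import cyl
from scipy.optimize import least_squares
V0=np.load('Vw3.npy');c0=np.linalg.inv(V0)[:3,3]+np.array([.47888,-.03574,.16995])-np.array([.48201,-.0691,.10349])
obs=np.array([(345,357),(450,378),(583,375),(712,368)])/6+[210,140]
p=np.radians(15.4);c,s=np.cos(p),np.sin(p)
def Wd(v): v=np.atleast_2d(v)/1e3; return np.c_[.5866+c*v[:,0]-s*v[:,1],-.0335+s*v[:,0]+c*v[:,1],v[:,2]]
b=np.array([0,.436,.873,1.309])-.873
ticks=Wd(np.c_[0*b-100.6,-43*np.sin(b),50+43*np.cos(b)])
rib=Wd([[-106,0,50]])
def VV(q):
    V=V0.copy(); V[:3,3]=-V[:3,:3]@(c0+q[:3]); return V
def edges(th,V):
    bb=th-.873;t=np.linspace(0,2*np.pi,73)
    o=[]
    for xx in(-114,):
        u=proj("wrist",Wd(np.c_[0*t+xx,-70*np.sin(bb)+10*np.cos(t),50+70*np.cos(bb)+10*np.sin(t)]),V); o+= [u[:,0].min(),u[:,0].max()]
    return np.array(o)
oe=np.array([297,453])/6+210
f=least_squares(lambda q:np.r_[(proj("wrist",ticks,VV(q))-obs).ravel(),edges(q[3],VV(q))-oe,q[:3]/.002*.3],[0,0,0,.436],x_scale=[.001,.001,.001,.05])
print(f.x,f.fun.round(2))
# side check
a=cv2.imread('pics/side15.png').astype(float);cv2.imwrite('pics/side15b.png',(255*(a/255)**.6).astype('uint8'))
overlay("side","side15b.png","sk.png",{**cyl(.436),'t':ticks},(285,180,315,215),18)
print(ctrl.sense()["t"])
```

```text
[6.79079368e-04 1.71781016e-04 3.13429554e-03 4.56646268e-01] [-0.21 -0.83 -0.1  -0.77  0.26  0.96  0.05  0.61 -0.14  0.13  0.1   0.03
  0.47]
17.4
```

View pics/sk.png

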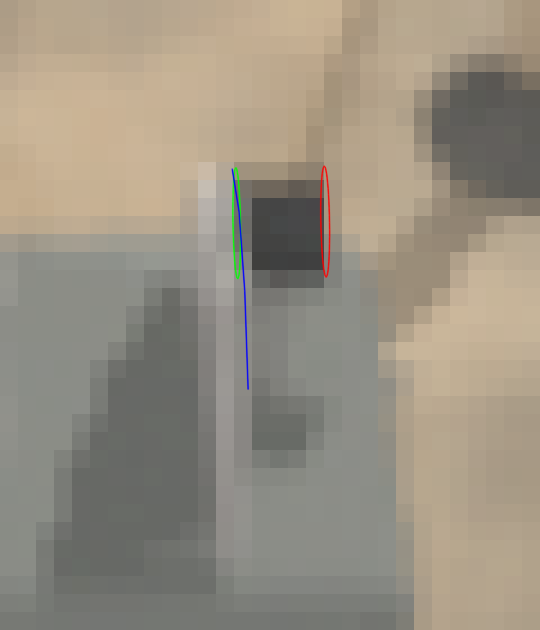

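```bash
python3 st.py; python3 -c "
from plant import ctrl
print(ctrl.sign_off())"
```

```text
[ 0.58672734 -0.03337818  0.08518908] baryaw -22.334905028087917 lidz 0.07808908469202855 t 17.4 [-0.10944458 -0.34321139  5.44723176] [0.13490542 0.14823022 0.19017755] 15.84832327485757
lid axis [ 0.58760607 -0.03373919]
the job is handed in; nothing more can be done
None
```

The job is handed in at 17.4 s. With the pot still open I set the speed lever to slow. Then I fitted the steel-and-black lid (not the blue look-alike), twisted it clockwise and kept holding it there with a 55 N grip.

**Last checks:**
- **Lever:** a fit to the dial ticks in the camera image put it at about 0.44 to 0.46 rad, against 0.436 for the second tick.
- **Lid seating:** the lid's origin is 78.1 mm above the bench, against 78 mm when seated. I was pressing it down with about 5 N.
- **Twist:** the gripper's bar angle gives 37.7° against 38°, so the switch ring is at about 0.415 against 0.42. That is well short of the catch at 0.79. The spring's torque shows at the wrist.
- **Other things on the bench:** I touched nothing else. I saw nothing shifted, though I did not measure each item again.

**What disagreed or could not be checked:**
- **Fingertip position:** the fingertips are about 23 mm higher than the reported TCP. The first try at the knob therefore closed on nothing. I measured the offset in the images and allowed for it after that.
- **Camera views:** the arm hid the lid from the top camera at the end. The front ear was also out of the wrist camera's view. So its place over the rib rests on the measured yaw and on how the lid and housing line up in the wrist picture.

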